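# Unpack the spice drum into the spice rail

## Task

Unpack the spice tins: twist the drum's lid anticlockwise until its lugs come to the slots, lift it off and lay it flat on a free spot of the worktop or hob, then stand every tin upright on the worktop in front of the spice rail's fence, between its two end blocks. Then, with the bench scraper in the gripper, push the row of tins back with its blade until all of them stand in line against the fence, hang the scraper back in its block, and swing the rail's hinged bar down across the row until it rests in its fork. Do not shove the pepper mill, the salt shaker or the white bowl about.

Things in the scene. Friction and masses are not known exactly. Their poses are not given: they have to be found in the camera images.
- drum: white enamel drum, fixed, beside the hob: 188 mm outside diameter, wall 4 mm, floor 4 mm thick, rim 70 mm above its underside; origin in the centre of its underside, z up. Three steel ledges stick out of the wall (44 to 51 mm up, out to radius 103 mm), three slots between them. Inside, a fixed 3 mm sheet cross along x and y, its top 30 mm up, parts the floor into quarters
- drum_slot (a point): middle of one of the drum's three slots: on the drum's +x axis, 47 mm up; the others are 120 and 240 degrees round. Each slot is 34 degrees wide; a dark upright rib on the wall and a screwed-down foot (out to radius 117 mm) mark its middle. A stop beside each slot ends the lid's anticlockwise turn about 0.08 rad past the middle, where it still lifts off
- drum_lid: loose white enamel lid, 0.3 kg, 220 mm diameter; origin in the centre of its skirt's lower edge, z up. Skirt 39 mm deep, lid top at 46 mm. Shut, it lies on the drum's rim (origin 31 mm above the drum's), its lugs under the ledges 0.5 to 1.05 rad clockwise of the slots: only 4 mm of play upward. Turned anticlockwise, seen from above, until lugs and slots agree within 0.1 rad it lifts off
- lid_handle (a point): grip point in the lid's wooden bar handle: on the lid's axis, 68 mm above its origin. The handle runs along the lid's x, 110 mm long, 20 mm wide, from 52 to 82 mm above the lid's origin. Room to lay the lid: the bare glass hob left of y = 0.30 m, whose top is 5 mm above the worktop
- lid_lug (a point): one of the lid's three inward lugs, on the lid's +x axis, 5 mm above its lower edge; the others are 120 and 240 degrees round; 16 degrees wide each, marked by a dark rib up the outside of the skirt and over the lid's edge
- tin_1: round closed spice tin, plain steel with a paper band, 50 mm diameter, 56 mm tall, 110 g; origin in the centre of its underside, z up. All four are alike. Two to four of them are present (None = absent, or held); at the start they stand in the drum on its floor, one to a quarter, about 55 mm from its axis
- tin_2: round closed spice tin, plain steel with a paper band, 50 mm diameter, 56 mm tall, 110 g; origin in the centre of its underside, z up. All four are alike. Two to four of them are present (None = absent, or held); at the start they stand in the drum on its floor, one to a quarter, about 55 mm from its axis
- tin_3: round closed spice tin, plain steel with a paper band, 50 mm diameter, 56 mm tall, 110 g; origin in the centre of its underside, z up. All four are alike. Two to four of them are present (None = absent, or held); at the start they stand in the drum on its floor, one to a quarter, about 55 mm from its axis
- tin_4: round closed spice tin, plain steel with a paper band, 50 mm diameter, 56 mm tall, 110 g; origin in the centre of its underside, z up. All four are alike. Two to four of them are present (None = absent, or held); at the start they stand in the drum on its floor, one to a quarter, about 55 mm from its axis
- rail: wooden spice rail, fixed, without a floor: a back fence 278 mm long, 56 mm high, and two end blocks 26 mm high that come 78 mm forward, inner faces at y -118 and +118 mm. Origin on the worktop at the foot of the middle of the fence's front face; x points backward through the fence (tins stand at negative x; one touching the fence has its centre at x -25 mm), y along the fence
- bar (a joint): hinged bar of the rail, a 9 mm steel rod, 276 mm from hinge to the 22 mm wooden ball at its end; swings in the upright plane 60 mm before the fence, so tins over 5 mm off the fence are in its way. 0 = level in the fork (axis 34 mm up); grows as it rises, pi/2 upright, 1.62 to 1.74 (leaning outward past the hinge) at the start. Stiff: stays where left, about 2 N half way along moves it
- bar_hinge (a point): the bar's hinge axis (it runs along the rail's x), on the end block at -y: in the rail's frame x -60, y -128, z 34 mm
- bar_fork (a point): the fork on the end block at +y in which the bar comes to rest: in the rail's frame x -60, y +128, z 34 mm
- bar_knob (a point): middle of the wooden ball at the free end of the bar
- block: wooden block 56 x 224 x 88 mm, fixed on the worktop, long side along its y; origin in the centre of its underside. From above a slot 13 mm wide (x) and 191 mm long (y) goes right through it
- scraper: bench scraper, loose, 0.25 kg: upright steel blade 180 mm wide (along its y), 3 mm thick (x), reaching 80 mm from its lower edge up to its wooden grip. Origin in the middle of the blade's lower edge, z up to the grip. It hangs in the block's slot with the grip resting on the block's top, so that its origin is 8 mm above the worktop
- scraper_grip (a point): grip point in the scraper's wooden grip, 104 mm above its lower edge; the grip is 28 mm thick (x), 160 mm long (y) and reaches from 80 to 116 mm above the lower edge
- pepper_mill: brown wooden pepper mill, 58 mm diameter, 170 mm tall, origin under it; bystander
- salt_shaker: salt shaker, 44 mm diameter, 90 mm tall, origin under it; bystander
- dip_bowl: white bowl, 115 mm diameter, 56 mm tall, origin under it; bystander
- peeler: green-handled peeler, 170 mm long, 18 mm high, lying on the worktop; may be touched
- matchbox: matchbox, 64 x 110 x 21 mm, lying on the worktop, origin under its middle; may be touched

How it is judged (in metres and radians):
On the way, in this order (a step that is already met when the one before it is completed fails the run):
1. the lid has been turned to its slots and lifted free of the drum (z of drum_lid in the frame of drum above 0.07 m), for 0.2 s.
2. every tin stands upright on the worktop in front of the fence, between the end blocks (angle between each of tin_1, tin_2, tin_3, tin_4's own z axis and vertical below 0.12 rad and height (world z) of each of tin_1, tin_2, tin_3, tin_4 below 0.012 m and x of tin_1 in the frame of rail between -0.13 and -0.015 m and y of tin_1 in the frame of rail between -0.105 and 0.105 m and x of tin_2 in the frame of rail between -0.13 and -0.015 m and y of tin_2 in the frame of rail between -0.105 and 0.105 m and x of tin_3 in the frame of rail between -0.13 and -0.015 m and y of tin_3 in the frame of rail between -0.105 and 0.105 m and x of tin_4 in the frame of rail between -0.13 and -0.015 m and y of tin_4 in the frame of rail between -0.105 and 0.105 m), for 0.2 s.
3. with the scraper held in the gripper and its blade against the row, all tins stand within 7 mm of the fence (angle between each of tin_1, tin_2, tin_3, tin_4's own z axis and vertical below 0.12 rad and height (world z) of each of tin_1, tin_2, tin_3, tin_4 below 0.012 m and x of tin_1 in the frame of rail between -0.032 and -0.015 m and y of tin_1 in the frame of rail between -0.105 and 0.105 m and x of tin_2 in the frame of rail between -0.032 and -0.015 m and y of tin_2 in the frame of rail between -0.105 and 0.105 m and x of tin_3 in the frame of rail between -0.032 and -0.015 m and y of tin_3 in the frame of rail between -0.105 and 0.105 m and x of tin_4 in the frame of rail between -0.032 and -0.015 m and y of tin_4 in the frame of rail between -0.105 and 0.105 m and contact force between the fingers and scraper above 1 N and (contact force between scraper and tin_1 above 0.05 N or contact force between scraper and tin_2 above 0.05 N or contact force between scraper and tin_3 above 0.05 N or contact force between scraper and tin_4 above 0.05 N)), for 0.1 s.
4. the bar is down in its fork across the row (value of joint bar below 0.05 rad and angle between each of tin_1, tin_2, tin_3, tin_4's own z axis and vertical below 0.12 rad and height (world z) of each of tin_1, tin_2, tin_3, tin_4 below 0.012 m and x of tin_1 in the frame of rail between -0.032 and -0.015 m and y of tin_1 in the frame of rail between -0.105 and 0.105 m and x of tin_2 in the frame of rail between -0.032 and -0.015 m and y of tin_2 in the frame of rail between -0.105 and 0.105 m and x of tin_3 in the frame of rail between -0.032 and -0.015 m and y of tin_3 in the frame of rail between -0.105 and 0.105 m and x of tin_4 in the frame of rail between -0.032 and -0.015 m and y of tin_4 in the frame of rail between -0.105 and 0.105 m), for 0.2 s.
At the end, for the whole second after the job is handed in: The lid lies flat beside the drum; every tin stands upright on the worktop between the end blocks, within 7 mm of touching the fence; the scraper hangs in the block with its grip resting on top; the bar is down in its fork (under 0.05 rad); lid and scraper are at rest (all of step 4 and angle between drum_lid's own z axis and vertical below 0.06 rad and height (world z) of drum_lid below 0.015 m and horizontal distance between drum_lid and drum above 0.18 m and linear speed of each of drum_lid, scraper below 0.02 m/s and x of scraper in the frame of block between -0.012 and 0.012 m and y of scraper in the frame of block between -0.015 and 0.015 m and z of scraper in the frame of block between -0.005 and 0.016 m and angle between scraper's own z axis and vertical below 0.1 rad).
It fails at once if the pepper mill, salt shaker or bowl was shoved more than 4 cm or tipped over (distance of any of pepper_mill, salt_shaker, dip_bowl from where it was at the start of the episode above 0.04 m or angle between any of pepper_mill, salt_shaker, dip_bowl's own z axis and vertical above 0.5 rad).
Of tin_1, tin_2, tin_3, tin_4 only 2 to 4 are there at a start; the rules pass over those that are not, and their reading is None.
At some moment in a run one of tin_1, tin_2, tin_3, tin_4 may be knocked a few centimetres aside while the robot is not near it.
It also fails if it takes over 210 s, if anything falls off the work surface, if the arm or the gripper's body presses on something with over 40 N, if the wrist force passes 120 N, or if a joint passes its speed limit or range.

## Robot

A 6-joint arm with a two-finger parallel gripper is mounted at the origin on a cart in front of the work surface, level with it; the furniture and walls round the work are solid. World frame = base frame: x ahead of the robot, y to its left, z up, the work surface at z = 0. Lengths are in mm, angles in rad, forces in N, time in s.
With the tool pointing down it reaches from about 275 to 1000 mm from the base axis. Payload 8.4 kg.
Tool frame: the origin (TCP) lies between the finger pads; the fingertips stand r.nose_length ahead of it and the grasp point (between the pads) lies 8 mm behind it (r.nose_length is the distance from the TCP to the fingertips, in mm); y points along the fingers, x is the direction in which the jaws open and shut, and the axes are right-handed (so a half turn about y gives the same grasp; the last joint's range is limited). The gripper opens to 85 mm and grips with 20 to 120 N. Pads are 22 mm wide; open, the fingers measure 114 mm over their backs; the gripper's body (76 mm by 85 mm) begins 54 mm behind the grasp point. The pads swing forward as they close: fully open they stand 13 mm farther back than shut.
Start: joints at [1.314, 0.353, 1.633, -0, 1.155, -0.002], TCP at [157.531, 604.824, 242.281] pointing down, gripper open.
Joint ranges: [-2.63, 2.63], [-0.92, 2.1], [0.06, 2.66], [-1.3, 4.44], [0, 2.69], [-3.02, 3.02]. Speed limits (rad/s): [2.22, 2.22, 2.79, 3.14, 3.14, 3.14].

## Interface

Orientations are given as [roll, pitch, yaw] about the fixed x, y, z axes, in that order (R = Rz(yaw) Ry(pitch) Rx(roll)).
In Python, from rig import r, cams, order gives the robot as it stands. The module is installed in compiled form; this text tells all that it offers.
- The arm moves only by the shell command python3 -m crank 'ROWS' [FORCE]. ROWS is JSON, a list of rows, each a list of 7 numbers: the turn, a rotation vector about the tool's x, y, z in degrees, then the shift along the tool's x, y, z in cm, then the opening, from -1 (shut) to 1 (fully open). A call has exactly 10 rows; each row shifts and turns the pose as measured when the row begins, along the tool's axes as they then stand; what a row does not reach is not made up. A row lasts 1/12 s, in which the tool goes at most 41.7 mm and 7.16 degrees, less where a joint would pass 70% of its speed; a pose out of reach is approached as far as the arm can. A call with a gripper value outside its range is refused whole. The fingers move at their own pace and stop on an object; FORCE is the grip in N (left out, the last holds). Time passes only in rows, so rows that do not move let the fingers close, or fill a call up. It gives the time, the measured TCP pose, the force and the opening at its end, in the units of the state.
- r.sense(): the state, without advancing time (a new reading comes with each control period).
- cams.grab_frame(name): name is "scene" or "side" or "wrist"; returns the picture (400x640x3 uint8, blue, green, red); there is no depth.
- cams.camera_info(name): a dict with "intrinsics" (3x3 intrinsics, pixels), "view" (4x4, takes a point from world to camera coordinates); the wrist camera has in their place "hand_eye" (4x4, takes a point from camera to tool coordinates, whose origin is the TCP and whose axes are the tool frame's). Camera axes: x right, y up, looking along -z (the intrinsics and any distortion apply to the point x, -y, -z); pixel columns grow to the right and rows downward; lengths in mm; the calibration is good to about 2 mm. A picture is of the moment at which its call begins: read the wrist's pose just before it. camera_info takes no time and is no camera call.
- order.sign_off(): hands the job in, once; it reports no verdict.
The state is a dict: "clock": time; "qpos": joint angles; "qvel": joint speeds; "joint_efforts": joint torques, N m; "eef_pos": TCP position; "tcp_rot": TCP orientation; "contact_force": force on the tool from outside, world axes, zero at the start; "wrist_torque": the same for the moment, N m; "opening": opening from 0.0 (shut) to 1.0 (fully open).
Only numpy, scipy, OpenCV 4.12 (cv2) and the standard library are available. Lean on these libraries where they do the work, as an engineer would, in place of code of your own. Each camera call takes 0.05 s, during which the arm holds its last target.

## Working session

There is one attempt and no reset: what is moved stays moved. The work goes in short steps, Python scripts to look and compute and a shell command to move; the robot and the scene stay as the last step left them, time stands still between calls to the robot, and variables do not carry over. Pictures are saved under pics/ and viewed, and the job is handed in when it is done.

```bash
mkdir -p pics; ls; cat > h.py <<'E'
import numpy as np, cv2
from rig import r,cams,order
from scipy.spatial.transform import Rotation as R
def T():
    s=r.sense(); M=np.eye(4); M[:3,:3]=R.from_euler('xyz',s['tcp_rot']).as_matrix(); M[:3,3]=s['eef_pos']; return M
def grab(name,fn):
    M=T(); im=cams.grab_frame(name); cv2.imwrite('pics/'+fn+'.png',im); np.save('pics/'+fn+'.npy',M); return im
def cam(name,M=None):
    ci=cams.camera_info(name); K=np.array(ci['intrinsics'])
    if name=='wrist': V=np.linalg.inv((T() if M is None else M)@np.array(ci['hand_eye']))
    else: V=np.array(ci['view'])
    return K,V,ci
def px(name,P,M=None):
    K,V,ci=cam(name,M); p=np.atleast_2d(P)@V[:3,:3].T+V[:3,3]; p=p*[1,-1,-1]; q=p@K.T; return q[:,:2]/q[:,2:]
def ray(name,uv,z,M=None):
    K,V,ci=cam(name,M); out=[]
    for (u,v) in np.atleast_2d(uv):
        d=np.linalg.inv(K)@[u,v,1]; d=d*[1,-1,-1]; d=V[:3,:3].T@d; c=-V[:3,:3].T@V[:3,3]
        out.append(c+d*(z-c[2])/d[2])
    return np.array(out)
E
python3 - <<'E'
from h import *
s=r.sense(); print(s, r.nose_length)
for n in ['scene','side','wrist']:
    print(n,cams.camera_info(n)); grab(n,n+'0')
E
```

```text
pics
{'clock': 0.0, 'qpos': array([ 1.31360624e+00,  3.53645229e-01,  1.63412454e+00,  1.66500636e-05,
        1.15523176e+00, -2.40587633e-03]), 'qvel': array([-1.60301403e-03, -1.33611529e-04, -2.75990824e-04, -4.16709148e-05,
        7.95267212e-04,  1.05070116e-03]), 'joint_efforts': array([-1.30407298e-03, -6.05268574e+01, -3.42049563e+01, -1.50485653e-05,
        9.74100869e-03, -1.02722464e-05]), 'eef_pos': array([157.40308292, 604.37357142, 241.56761266]), 'tcp_rot': array([-1.57077771e+00,  1.40883964e-03,  1.31600540e+00]), 'contact_force': array([ 0.02303107, -0.53960345,  0.93439126]), 'wrist_torque': array([0.00895508, 0.01502435, 0.00861138]), 'opening': 1.000498398900787} 11.0
scene {'intrinsics': array([[495.38407559,   0.        , 317.87911822],
       [  0.        , 495.38407559, 203.07425018],
       [  0.        ,   0.        ,   1.        ]]), 'view': array([[ 7.26084944e-01, -6.87514739e-01,  1.11417063e-02,
        -4.72855841e+02],
       [ 3.70150648e-01,  4.04469279e-01,  8.36297256e-01,
        -2.50880480e+02],
       [-5.79473168e-01, -6.03098736e-01,  5.
[... 481 characters left out ...]
      [-3.58575641e-01, -8.30529167e-01,  4.26198091e-01,
        -1.23059295e+03],
       [ 0.00000000e+00,  0.00000000e+00,  0.00000000e+00,
         1.00000000e+00]])}
wrist {'intrinsics': array([[302.07411058,   0.        , 312.94345068],
       [  0.        , 302.07411058, 202.66989787],
       [  0.        ,   0.        ,   1.        ]]), 'hand_eye': array([[ 9.99999748e-01, -5.43897192e-04,  4.56138323e-04,
        -1.86353151e-01],
       [ 5.90856136e-04,  2.81637450e-01, -9.59520712e-01,
        -1.31922881e+02],
       [ 3.93414987e-04,  9.59520740e-01,  2.81637700e-01,
         7.06009774e+01],
       [ 0.00000000e+00,  0.00000000e+00,  0.00000000e+00,
         1.00000000e+00]])}
```

View images.

View pics/scene0.png

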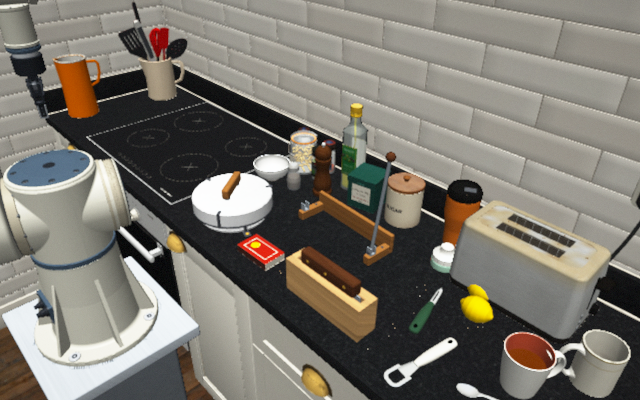

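View pics/side0.png

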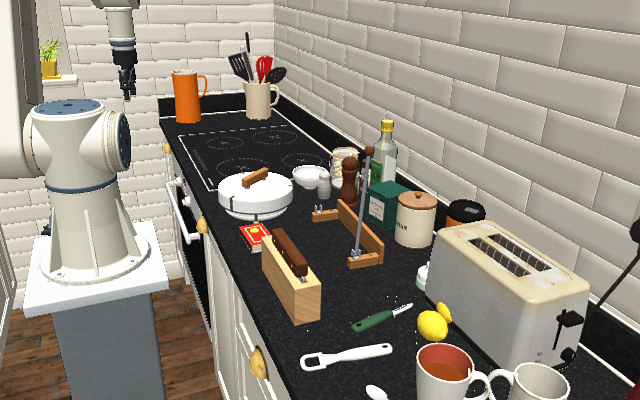

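View pics/wrist0.png

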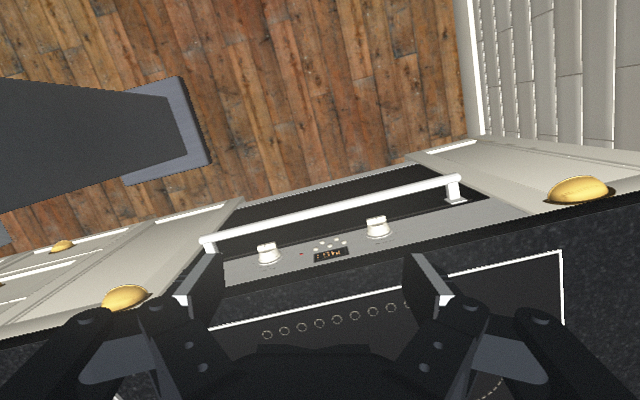

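```bash
python3 - <<'E'
from h import *
a=cv2.imread('pics/scene0.png'); b=cv2.imread('pics/side0.png')
cv2.imwrite('pics/c1.png',cv2.resize(a[140:340,180:440],None,fx=3,fy=3,interpolation=cv2.INTER_CUBIC))
cv2.imwrite('pics/c2.png',cv2.resize(b[140:330,200:440],None,fx=3.3,fy=3.1,interpolation=cv2.INTER_CUBIC)[:600])
E
```

```text
(no output)
```

View pics/c1.png

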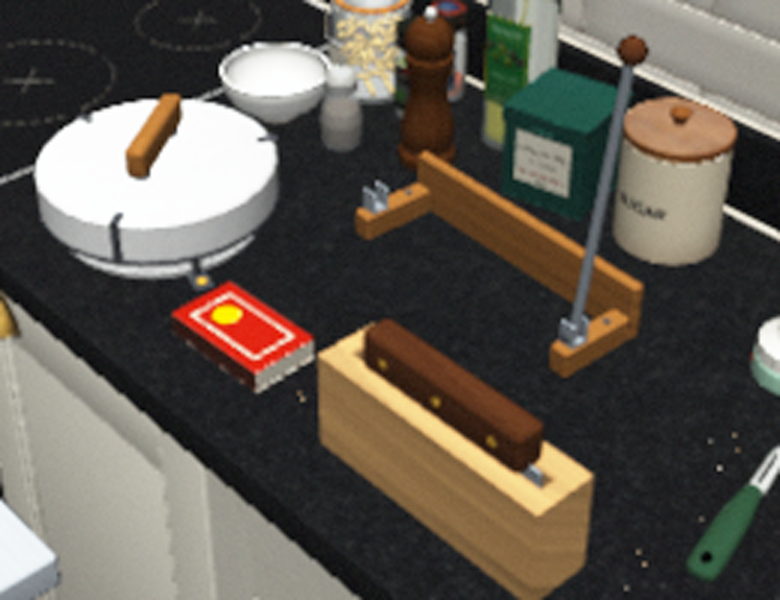

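View pics/c2.png

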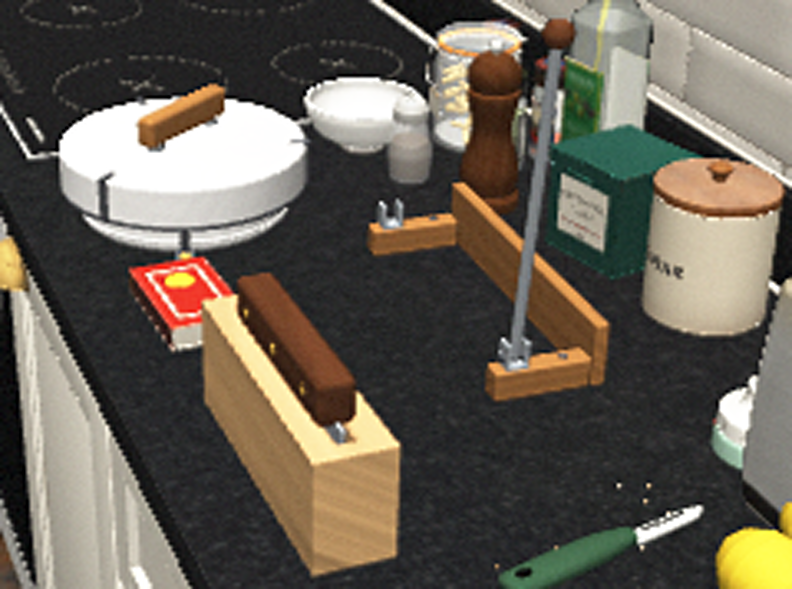

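```bash
python3 - <<'E'
from h import *
a=cv2.imread('pics/scene0.png'); b=cv2.imread('pics/side0.png')
cv2.imwrite('pics/d1.png',cv2.resize(a[185:270,290:402],None,fx=7,fy=7,interpolation=cv2.INTER_CUBIC))
cv2.imwrite('pics/d2.png',cv2.resize(b[190:275,305:395],None,fx=7,fy=7,interpolation=cv2.INTER_CUBIC))
cv2.imwrite('pics/d3.png',cv2.resize(a[240:340,280:385],None,fx=6,fy=6,interpolation=cv2.INTER_CUBIC))
cv2.imwrite('pics/d4.png',cv2.resize(a[165:245,185:285],None,fx=7,fy=7,interpolation=cv2.INTER_CUBIC))
cv2.imwrite('pics/d5.png',cv2.resize(b[160:225,210:300],None,fx=8,fy=8,interpolation=cv2.INTER_CUBIC))
E
```

```text
(no output)
```

View pics/d1.png

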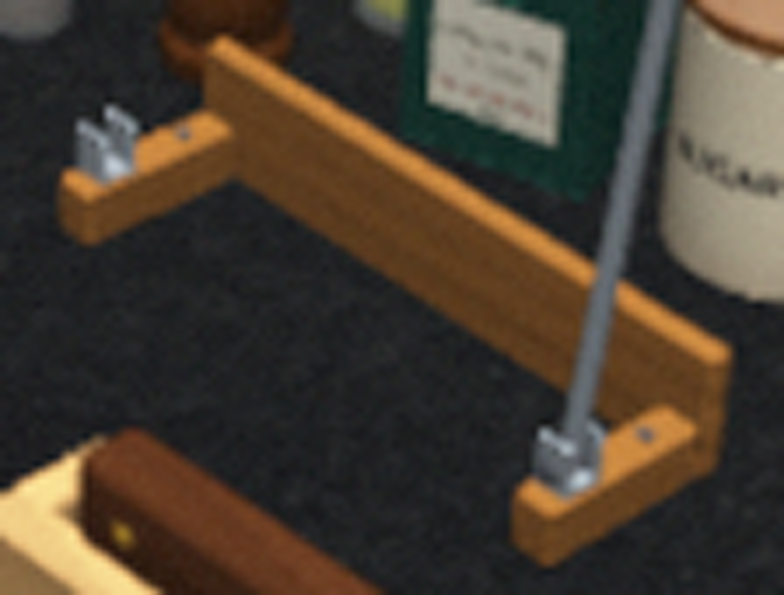

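View pics/d2.png

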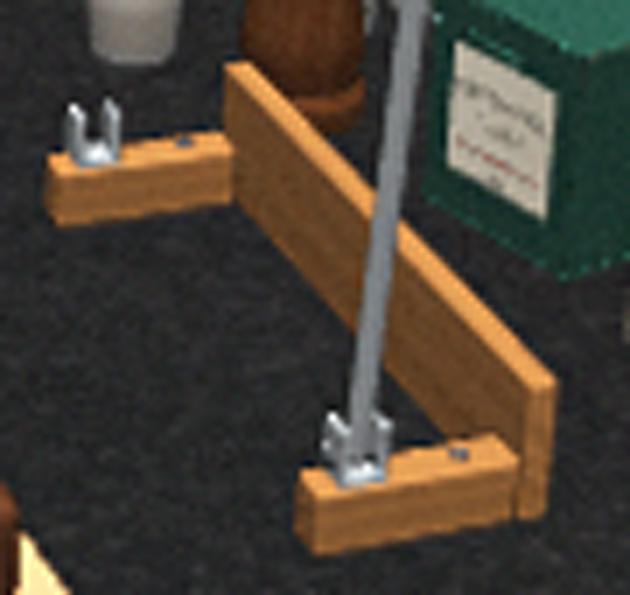

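View pics/d3.png

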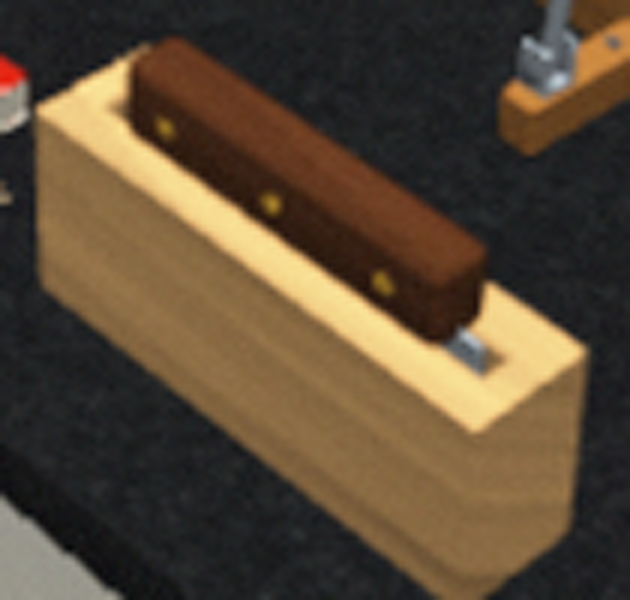

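View pics/d4.png

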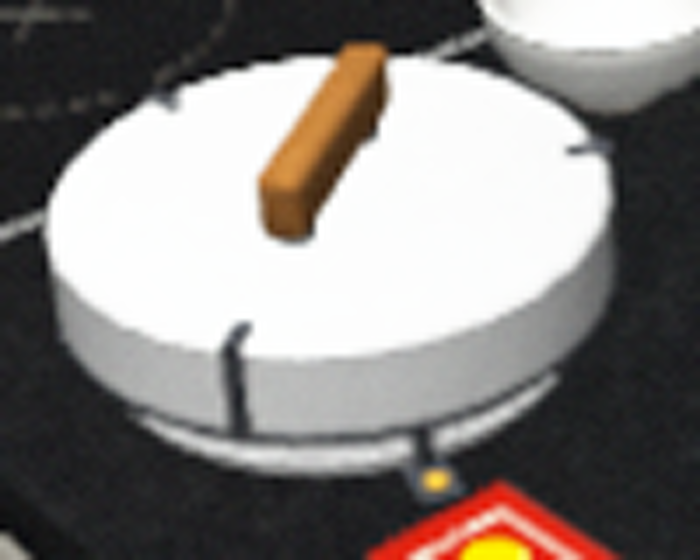

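View pics/d5.png

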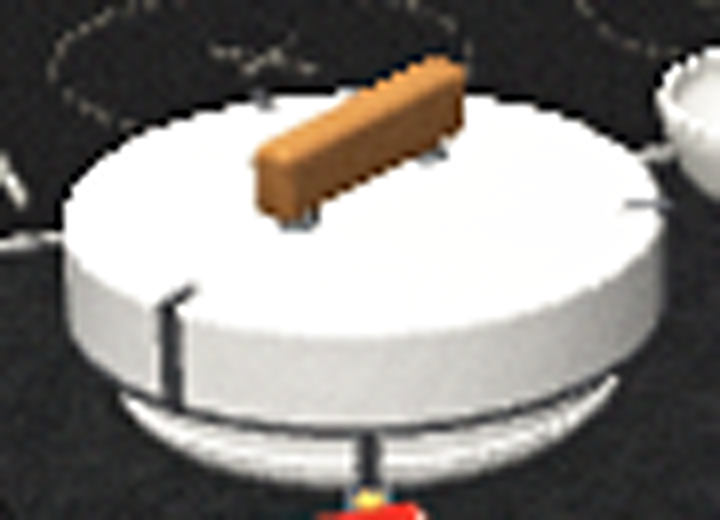

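```bash
cat > fit.py <<'E'
from h import *
from scipy.optimize import least_squares
def fit(obs,x0,M=None):
    # obs: list (cam, localpt, uv)
    def res(p):
        c,s=np.cos(p[2]),np.sin(p[2]); o=[]
        for n,l,uv in obs:
            P=[p[0]+c*l[0]-s*l[1],p[1]+s*l[0]+c*l[1],l[2]]
            o+=list(px(n,P,M)[0]-uv)
        return np.array(o)
    f=least_squares(res,x0,loss='soft_l1',x_scale=[100,100,1]); return f.x,res(f.x).reshape(-1,2)
E
python3 - <<'E'
from fit import *
S=lambda u,v:np.array([u/7+290,v/7+185]); D=lambda u,v:np.array([u/7+305,v/7+190])
obs=[('scene',(-78,118,0),S(92,243)),('scene',(-78,-138,0),S(545,565)),('scene',(0,118,0),S(237,180)),('scene',(-78,118,26),S(92,198)),('scene',(0,139,56),S(213,58)),('scene',(0,-139,56),S(714,362)),
('side',(-78,118,0),D(58,225)),('side',(0,118,0),D(235,200)),('side',(-78,-138,0),D(315,553)),('side',(0,-138,0),D(517,520)),('side',(-78,-138,26),D(318,492)),('side',(0,139,56),D(228,70)),('side',(0,-139,56),D(526,390))]
x0=np.r_[ray('scene',[S(237,180)],0)[0][:2]-[0,118],0]
print(x0); p,e=fit(obs,x0); print('rail',p); print(e.round(1))
# block  d3 /6+(280,240)
B=lambda u,v:np.array([u/6+280,v/6+240])
obs=[('scene',(-28,112,88),B(40,110)),('scene',(-28,-112,88),B(478,432)),('scene',(28,-112,88),B(588,350)),('scene',(-28,112,0),B(42,285)),('scene',(28,-112,0),B(570,530)),('scene',(28,112,88),B(140,45))]
C=lambda u,v:np.array([u/3.3+200,v/3.1+140])
obs+=[('side',(-28,-112,88),C(313,463)),('side',(28,-112,88),C(399,443)),('side',(-28,-112,0),C(315,575)),('side',(28,-112,0),C(396,553)),('side',(-28,112,88),C(205,303)),('side',(-28,112,0),C(205,405))]
x0=np.r_[ray('scene',[B(300,280)],88)[0][:2],0]
p,e=fit(obs,x0); print('block',p); print(e.round(1))
L=lambda u,v:np.array([u/7+185,v/7+165]); L2=lambda u,v:np.array([u/8+210,v/8+160])
print('handle top ends?',ray('scene',[L(285,185),L(365,50)],113),ray('side',[L2(275,155),L2(440,65)],113))
print('ribs',ray('scene',[L(238,335),L(160,97),L(610,148)],77),ray('side',[L2(170,305),L2(262,97),L2(668,204)],77))
print('foot',ray('scene',[L(435,480)],3),ray('side',[L2(370,498)],3))
print('knob',)
E
```

```text
[ 648.66825986 -145.75756041    0.        ]
rail [ 6.45058283e+02 -1.42492756e+02 -5.39548606e-02]
[[-0.4  0.1]
 [-0.1  0.2]
 [-0.1 -0.8]
 [-0.4 -1.2]
 [-1.1 -2.8]
 [-0.4 -0.9]
 [ 0.6  1.5]
 [ 0.7  1.3]
 [-0.2  1.8]
 [ 0.1  1.1]
 [-0.1  1.3]
 [-0.2 -0.6]
 [ 0.8  0.1]]
block [ 3.91522596e+02 -3.09517508e+02 -3.06187008e-03]
[[-0.9 -0.7]
 [-0.4 -0.6]
 [ 0.  -0.6]
 [-0.3 -0.7]
 [-0.2 -0.4]
 [ 1.  -0.3]
 [ 0.3  1.3]
 [ 0.6  1.9]
 [-0.5  1.2]
 [ 0.4  1.9]
 [-1.   0.2]
 [-0.2 -0.7]]
handle top ends? [[404.48356264  91.74804164 113.        ]
 [486.19733494 154.82378366 113.        ]] [[407.83652625  98.86193436 113.        ]
 [489.15403083 162.48580596 113.        ]]
ribs [[362.66693085  66.87695056  77.        ]
 [436.64556334 232.94914008  77.        ]
 [547.07613845  77.79809219  77.        ]] [[359.54166916  64.91963852  77.        ]
 [441.10953197 241.38313667  77.        ]
 [552.45060753  88.64181123  77.        ]]
foot [[418.29549874  29.43670954   3.        ]] [[421.45868075  39.35896738   3.        ]]
knob
```

```bash
cat >> h.py <<'E'
def to(x=None,y=None,z=None,yaw=None):
    s=r.sense(); M=T(); p=s['eef_pos']; cy=np.arctan2(M[1,0],M[0,0])
    t=np.array([p[0] if x is None else x,p[1] if y is None else y,p[2] if z is None else z])
    d=M[:3,:3].T@(t-p)/10
    print('t=%.1f pos'%s['clock'],p.round(1),'yaw %.3f'%cy,'tilt',M[:3,1].round(3),'F',s['contact_force'].round(1),'op %.3f'%s['opening'],'q',s['qpos'].round(2))
    print('  need shift cm',d.round(2),'' if yaw is None else 'turn about tool y deg %.1f'%(-np.degrees((yaw-cy+np.pi)%(2*np.pi)-np.pi)))
E
python3 -m crank '[[0,0,0,-2.8,0,-2.9,1],[0,0,0,-2.8,0,-2.9,1],[0,0,0,-2.8,0,-2.9,1],[0,0,0,-2.8,0,-2.9,1],[0,0,0,-2.8,0,-2.9,1],[0,0,0,-2.8,0,-2.9,1],[0,0,0,-2.8,0,-2.9,1],[0,0,0,-2.8,0,-2.9,1],[0,0,0,-2.8,0,-2.9,1],[0,0,0,-2.8,0,-2.9,1]]'
python3 -c "
from h import *
to(430,140,300,-0.93)"
```

```text
clock: 0.98
eef_pos: [369.4, 253.9, 238.8]
tcp_rot: [-1.569, -0.0, 1.327]
contact_force: [1.0, 0.5, -0.1]
opening: 0.998
t=1.0 pos [369.4 253.9 238.8] yaw 1.327 tilt [-0.001  0.    -1.   ] F [ 1.   0.5 -0.1] op 0.998 q [ 0.6   0.08  2.    0.    1.07 -0.73]
  need shift cm [-9.6  -6.13 -8.62] turn about tool y deg 129.3
```

```bash
python3 -m crank '[[0,7,0,0,-0.7,0,1],[0,7,0,0,-0.7,0,1],[0,7,0,0,-0.7,0,1],[0,7,0,0,-0.7,0,1],[0,7,0,0,-0.7,0,1],[0,7,0,0,-0.7,0,1],[0,7,0,0,-0.7,0,1],[0,7,0,0,-0.7,0,1],[0,7,0,0,-0.7,0,1],[0,7,0,0,-0.7,0,1]]' >/dev/null
python3 -c "
from h import *
to(430,140,300,-0.93)"
```

```text
t=1.8 pos [372.1 242.6 309.1] yaw 0.081 tilt [-0.005 -0.005 -1.   ] F [0.4 0.1 0.4] op 0.997 q [ 0.58  0.    1.91 -0.    1.24  0.49]
  need shift cm [  4.94   0.94 -10.69] turn about tool y deg 58.0
```

```bash
python3 -m crank '[[0,0,0,1.6,0,-3.5,1],[0,0,0,1.6,0,-3.5,1],[0,0,0,1.6,0,-3.5,1],[0,7,0,0,0,0,1],[0,7,0,0,0,0,1],[0,7,0,0,0,0,1],[0,7,0,0,0,0,1],[0,7,0,0,0,0,1],[0,7,0,0,0,0,1],[0,7,0,0,0,0,1]]' >/dev/null
python3 -c "
from h import *
grab('wrist','w1')
to(430,140,300,-0.93)"
```

```text
t=2.7 pos [429.7 136.3 310.1] yaw -0.804 tilt [-0.004 -0.004 -1.   ] F [ 0.2 -0.   0. ] op 1.001 q [ 0.31  0.01  1.9  -0.    1.24  1.11]
  need shift cm [-0.25  1.01  0.29] turn about tool y deg 7.2
```

View pics/w1.png

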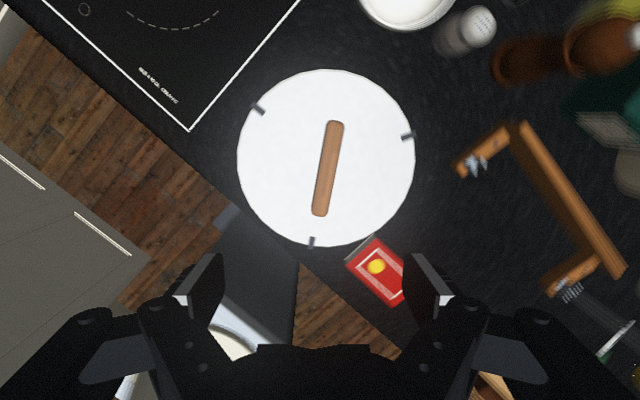

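```bash
python3 - <<'E'
from fit import *
M=np.load('pics/w1.npy')
im=cv2.imread('pics/w1.png'); cv2.imwrite('pics/w1r.png',cv2.resize(im[100:310,400:640],None,fx=3,fy=2.857,interpolation=cv2.INTER_CUBIC)); cv2.imwrite('pics/w1l.png',cv2.resize(im[60:260,220:430],None,fx=3,fy=3,interpolation=cv2.INTER_CUBIC))
rb=ray('wrist',[(256,107),(411,136),(310,245)],77,M)[:,:2]; print(rb)
A=np.c_[2*rb,np.ones(3)]; c=np.linalg.solve(A,(rb**2).sum(1)); print('circ c',c[:2],np.sqrt(c[2]+c[:2]@c[:2])); 
for q in rb: print(np.arctan2(*(q-c[:2])[::-1]))
e=ray('wrist',[(336,122),(319,215)],113,M); print(e,e.mean(0),np.arctan2(*(e[0]-e[1])[1::-1]),np.hypot(*(e[0]-e[1])[:2]))
E
```

```text
[[440.38051843 236.95518515]
 [544.28620095  84.6369782 ]
 [360.156763    71.62139134]]
circ c [448.49202687 130.88919332] 106.37570771905825
1.6471238087089242
-0.44981677195179914
-2.5506363273999297
[[492.19466956 162.02503882 113.        ]
 [406.35557874 101.87201533 113.        ]] [449.27512415 131.94852707 113.        ] 0.6112391481025792 104.81763090879898
```

View pics/w1r.png

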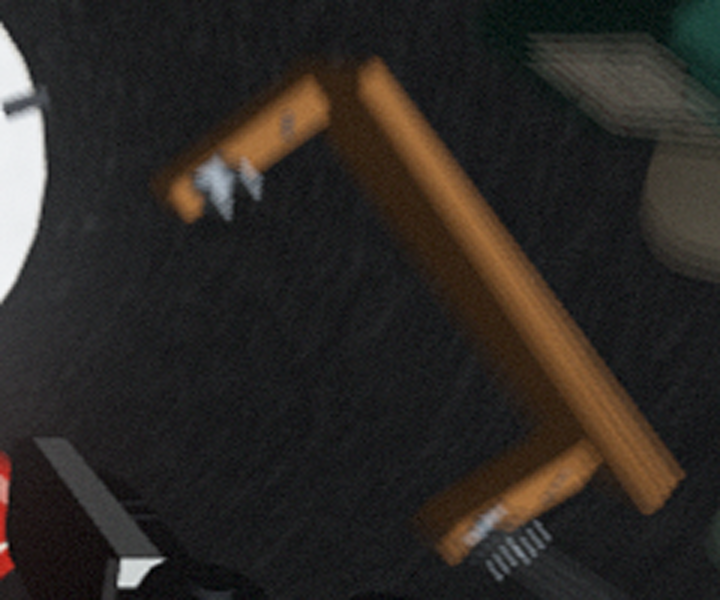

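View pics/w1l.png

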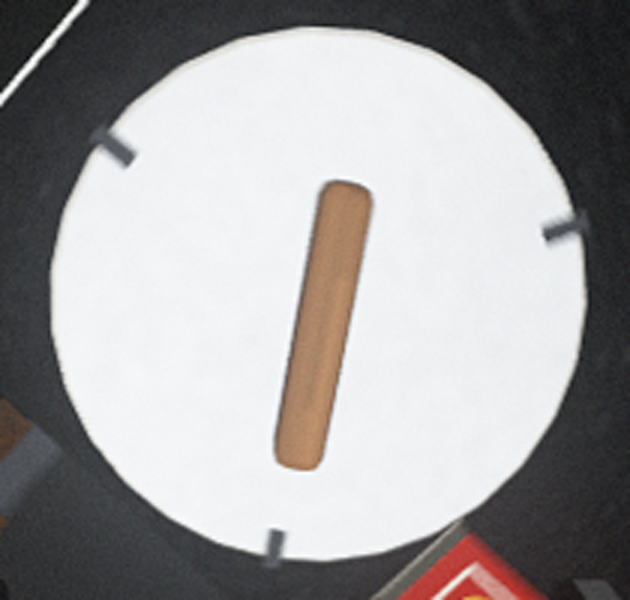

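```bash
python3 -m crank '[[0,7,0,0,1.5,0,1],[0,2.9,0,0,3,0,1],[0,0,0,0,4,0,1],[0,0,0,0,2,0,1],[0,0,0,0,0,0,1],[0,0,0,0,0,0,1],[0,0,0,0,0,0,1],[0,0,0,0,0,0,1],[0,0,0,0,0,0,1],[0,0,0,0,0,0,1]]' >/dev/null
python3 -c "
from h import *
grab('wrist','w2')
to(449,131.5,95,-0.977)"
```

```text
t=3.6 pos [432.7 137.  207.6] yaw -0.952 tilt [ 0.006 -0.001 -1.   ] F [-0.3  0.3 -0.2] op 1.000 q [ 0.31  0.12  2.02 -0.    0.99  1.26]
  need shift cm [ 1.34 11.27  0.97] turn about tool y deg 1.4
```

View pics/w2.png

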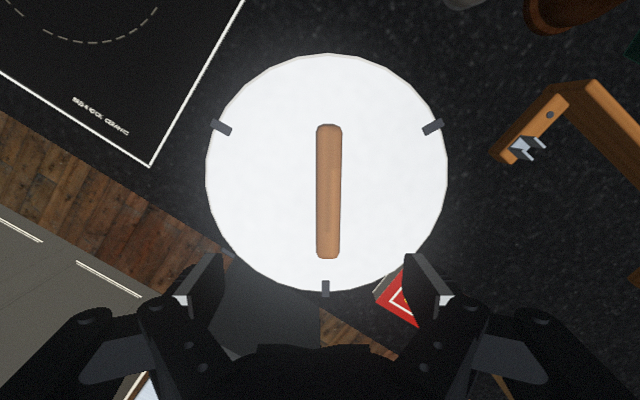

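```bash
python3 - <<'E'
from fit import *
M=np.load('pics/w2.npy')
rb=ray('wrist',[(213,123),(441,122),(325,296)],77,M)[:,:2]; print(rb)
A=np.c_[2*rb,np.ones(3)]; c=np.linalg.solve(A,(rb**2).sum(1)); print('circ c',c[:2],np.sqrt(c[2]+c[:2]@c[:2])); 
for q in rb: print(np.arctan2(*(q-c[:2])[::-1]))
e=ray('wrist',[(329,125),(328,258)],113,M); print(e,e.mean(0),np.arctan2(*(e[0]-e[1])[1::-1]),np.hypot(*(e[0]-e[1])[:2]))
t=ray('wrist',[(206,175),(448,175)],77,M); print(t.mean(0))
to(449,131.5,95,-0.977)
E
```

```text
[[437.86898731 241.85201652]
 [549.79216728  86.16017977]
 [357.96762321  67.1130378 ]]
circ c [448.44427533 131.37895886] 110.9780752515166
1.6662328224313665
-0.4196675446271706
-2.5239847269228903
[[492.83223317 163.8085454  113.        ]
 [406.64039512 101.46442419 113.        ]] [449.73631414 132.63648479 113.        ] 0.6262049130086114 106.37585438540778
[457.74893364 137.48134332  77.        ]
t=3.6 pos [432.7 137.  207.6] yaw -0.952 tilt [ 0.006 -0.001 -1.   ] F [-0.3  0.3 -0.2] op 1.000 q [ 0.31  0.12  2.02 -0.    0.99  1.26]
  need shift cm [ 1.34 11.27  0.97] turn about tool y deg 1.4
```

```bash
python3 -m crank '[[0,0,0,0.7,2,0.5,1],[0,0,0,0.7,2.5,0.5,1],[0,0,0,0,2.5,0,1],[0,0,0,0,2,0,1],[0,0,0,0,1.3,0,1],[0,0,0,0,0.7,0,1],[0,0,0,0,0,0,1],[0,0,0,0,0,0,1],[0,0,0,0,0,0,1],[0,0,0,0,0,0,1]]' 60 >/dev/null
python3 -c "
from h import *
grab('wrist','w3')
to(449,132,95,-0.951)"
```

```text
t=4.5 pos [458.1 133.3 101.9] yaw -0.951 tilt [ 0.022  0.004 -1.   ] F [0.3 0.4 1.4] op 1.000 q [ 0.28  0.31  2.08 -0.    0.73  1.24]
  need shift cm [-0.43  0.66 -0.83] turn about tool y deg 0.0
```

View pics/w3.png

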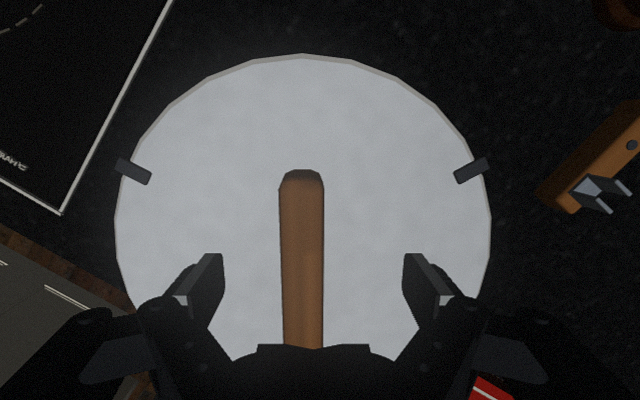

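```bash
cat >> h.py <<'E'
def to(x=None,y=None,z=None,yaw=None):
    s=r.sense(); M=T(); p=s['eef_pos']; cy=np.arctan2(M[1,0],M[0,0])
    t=np.array([p[0] if x is None else x,p[1] if y is None else y,p[2] if z is None else z])
    d=M[:3,:3].T@(t-p)/10
    Rt=R.from_euler('xyz',[-np.pi/2,0,cy if yaw is None else yaw]).as_matrix()
    rv=np.degrees(R.from_matrix(M[:3,:3].T@Rt).as_rotvec())
    print('t=%.1f pos'%s['clock'],p.round(1),'yaw %.3f'%cy,'tilt',M[:3,1].round(3),'F',s['contact_force'].round(1),'Tq',s['wrist_torque'].round(2),'op %.3f'%s['opening'],'q',s['qpos'].round(2))
    print('  turn',rv.round(1),'shift cm',d.round(2))
E
python3 -c "
from h import *
to(449,132,95,-0.951)"
```

```text
t=4.5 pos [458.1 133.3 101.9] yaw -0.951 tilt [ 0.022  0.004 -1.   ] F [0.3 0.4 1.4] Tq [ 0.02  0.02 -0.  ] op 1.000 q [ 0.28  0.31  2.08 -0.    0.73  1.24]
  turn [-1.2  0.   0.6] shift cm [-0.43  0.66 -0.83]
```

```bash
python3 -m crank '[[-1.2,0,0.6,-0.2,0,-0.3,1],[0,0,0,-0.2,0.2,-0.4,1],[0,0,0,0,0.3,-0.1,1],[0,0,0,0,0.2,0,1],[0,0,0,0,0,0,1],[0,0,0,0,0,0,-1],[0,0,0,0,0,0,-1],[0,0,0,0,0,0,-1],[0,0,0,0,0,0,-1],[0,0,0,0,0,0,-1]]' 60 >/dev/null
python3 -c "
from h import *
to(449,132,95,-0.951)"
```

```text
t=5.3 pos [450.2 132.3  96.8] yaw -0.950 tilt [ 0.006  0.002 -1.   ] F [-0.3  0.6  0.3] Tq [ 0.02  0.03 -0.02] op 0.300 q [0.28 0.32 2.08 0.   0.73 1.23]
  turn [-0.3  0.   0.1] shift cm [-0.05  0.18 -0.12]
```

```bash
python3 -m crank '[[0,0,0,0,0,0,-1],[0,0,0,0,0,0,-1],[0,0,0,0,0,0,-1],[0,-3,0,0,0,0,-1],[0,-5,0,0,0,0,-1],[0,-5,0,0,0,0,-1],[0,-5,0,0,0,0,-1],[0,-5,0,0,0,0,-1],[0,-5,0,0,0,0,-1],[0,0,0,0,0,0,-1]]' 60 
python3 -c "
from h import *
to(449,132,95,-0.951+.67)"
```

```text
clock: 6.13
eef_pos: [450.8, 133.4, 97.0]
tcp_rot: [-1.564, -0.004, -0.443]
contact_force: [0.6, -0.4, 1.8]
opening: 0.224
t=6.1 pos [450.8 133.4  97. ] yaw -0.443 tilt [ 0.006  0.005 -1.   ] F [ 0.6 -0.4  1.8] Tq [-0.03  0.27  0.25] op 0.224 q [0.28 0.32 2.08 0.   0.73 0.72]
  turn [-0.4 -9.3  0.2] shift cm [-0.1   0.2  -0.21]
```

```bash
python3 -m crank '[[0,-3,0,0,0,0,-1],[0,-3,0,0,0,0,-1],[0,-2.5,0,0,0,0,-1],[0,0,0,0,0,0,-1],[0,0,0,0,0,0,-1],[0,0,0,0,0,0,-1],[0,0,0,0,0,0,-1],[0,0,0,0,0,0,-1],[0,0,0,0,0,0,-1],[0,0,0,0,0,0,-1]]' 60 >/dev/null
python3 -c "
from h import *
to(449,132,95,-0.951+.67)
grab('scene','s4');grab('side','s5')
import cv2
a=cv2.imread('pics/s4.png');b=cv2.imread('pics/s5.png')
cv2.imwrite('pics/s45.png',np.hstack([cv2.resize(a[150:245,180:290],None,fx=3.6,fy=3.6,interpolation=2),cv2.resize(b[150:245,205:315],None,fx=3.6,fy=3.6,interpolation=2)]))
"
```

```text
t=7.0 pos [450.4 133.8  97. ] yaw -0.311 tilt [ 0.005  0.005 -1.   ] F [-1.1  0.2  0.4] Tq [0.17 0.25 0.27] op 0.222 q [0.28 0.32 2.08 0.   0.73 0.59]
  turn [-0.3 -1.7  0.2] shift cm [-0.08  0.2  -0.22]
```

View pics/s45.png

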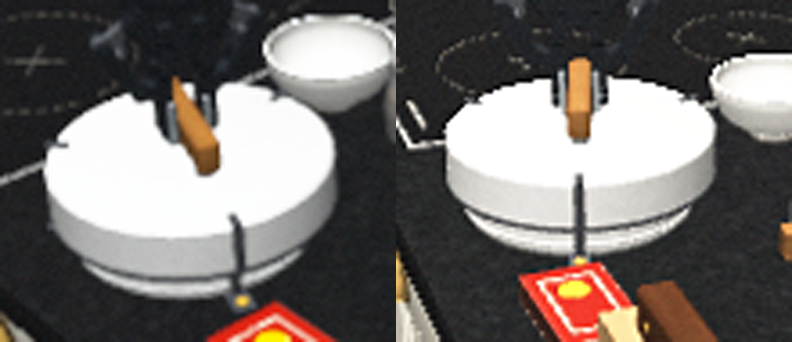

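```bash
python3 -m crank '[[0,-1.5,0,0,0,0,-1],[0,0,0,0,-0.5,0,-1],[0,0,0,0,-0.5,0,-1],[0,0,0,0,-0.5,0,-1],[0,0,0,0,-0.5,0,-1],[0,0,0,0,-0.5,0,-1],[0,0,0,0,-0.5,0,-1],[0,0,0,0,-0.5,0,-1],[0,0,0,0,0,0,-1],[0,0,0,0,0,0,-1]]' 60 >/dev/null
python3 -c "
from h import *
to(449,132,95,-0.951+.67)
a=grab('scene','s6')
import cv2
cv2.imwrite('pics/s6c.png',cv2.resize(a[120:245,180:310],None,fx=3.6,fy=3.6,interpolation=2))
"
```

```text
t=7.9 pos [449.6 133.1 135.6] yaw -0.289 tilt [ 0.004  0.005 -1.   ] F [-0.2 -0.1 -4.2] Tq [-0.02  0.01  0.02] op 0.219 q [0.28 0.25 2.06 0.   0.82 0.57]
  turn [-0.3 -0.4  0.2] shift cm [-0.04  4.06 -0.14]
```

View pics/s6c.png

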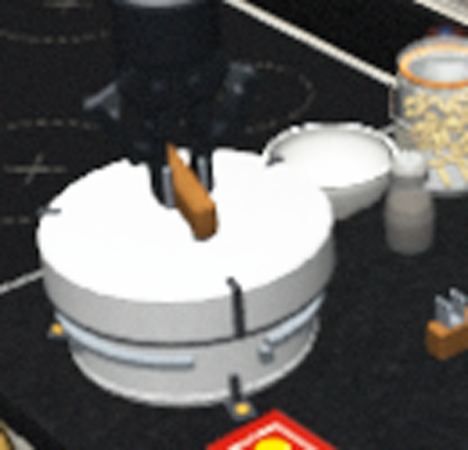

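```bash
python3 -m crank '[[0,0,0,0,-2,0,-1],[0,0,0,0,-3,0,-1],[0,0,0,0,-3,0,-1],[0,0,0,0,-3,0,-1],[0,0,0,0,-1,0,-1],[0,0,0,0,0,0,-1],[0,0,0,0,0,0,-1],[0,0,0,0,0,0,-1],[0,0,0,0,0,0,-1],[0,0,0,0,0,0,-1]]' 60 >/dev/null
python3 -c "
from h import *
print(ray('scene',[(168,203),(88,137),(205,103)],5))
to(430,430,260)
"
```

```text
[[336.58399119 302.44169943   5.        ]
 [343.06016497 889.58187319   5.        ]
 [835.83617599 885.43948202   5.        ]]
t=8.8 pos [445.3 131.5 254.6] yaw -0.289 tilt [-0.006  0.001 -1.   ] F [-0.5 -0.6 -4. ] Tq [ 0.02 -0.02 -0.02] op 0.220 q [0.28 0.09 1.95 0.   1.11 0.57]
  turn [ 0.   0.  -0.4] shift cm [-9.98 -0.48 28.18]
```

```bash
python3 -m crank '[[0,0,0,-0.4,0,1.9,-1],[0,0,0,-0.8,0,3.8,-1],[0,0,0,-0.8,0,3.8,-1],[0,0,0,-0.8,0,3.8,-1],[0,0,0,-0.8,0,3.8,-1],[0,0,0,-0.8,0,3.8,-1],[0,0,0,-0.8,0,3.8,-1],[0,0,0,-0.8,0,3.8,-1],[0,0,0,-0.4,0,2.2,-1],[0,0,0,0,0,0,-1]]' 60 >/dev/null
python3 -c "
from h import *
to(470,440,72)
"
```

```text
t=9.6 pos [467.4 454.9 238.5] yaw -0.294 tilt [-0.022 -0.01  -1.   ] F [-0.1 -0.4 -3.4] Tq [ 0.05 -0.01  0.02] op 0.222 q [0.77 0.41 1.56 0.01 1.2  1.06]
  turn [ 0.9  0.  -1. ] shift cm [ 0.99 16.65 -1.09]
```

```bash
python3 -m crank '[[0.9,0,-1,0,1,0,-1],[0,0,0,0,3,0,-1],[0,0,0,0,3.5,0,-1],[0,0,0,0,3,0,-1],[0,0,0,0,2,0,-1],[0,0,0,0,1,0,-1],[0,0,0,0,0,0,-1],[0,0,0,0,0,0,-1],[0,0,0,0,0,0,-1],[0,0,0,0,0,0,-1]]' 60 >/dev/null
python3 -c "
from h import *
to(470,440,71)
"
```

```text
t=10.4 pos [464.2 452.4  91. ] yaw -0.291 tilt [-0.007 -0.008 -1.   ] F [ 0.1 -0.7 -3.4] Tq [ 0.01 -0.03 -0.01] op 0.223 q [ 0.77  0.56  1.68 -0.    0.91  1.06]
  turn [ 0.6  0.  -0.3] shift cm [ 0.92  2.   -1.  ]
```

```bash
python3 -m crank '[[0.6,0,-0.3,0,0.5,0,-1],[0,0,0,0,0.5,0,-1],[0,0,0,0,0.4,0,-1],[0,0,0,0,0.3,0,-1],[0,0,0,0,0.2,0,-1],[0,0,0,0,0.1,0,-1],[0,0,0,0,0,0,-1],[0,0,0,0,0,0,-1],[0,0,0,0,0,0,-1],[0,0,0,0,0,0,-1]]' 60 >/dev/null
python3 -c "
from h import *
to(464,451,71)
"
```

```text
t=11.3 pos [466.6 454.6  73.8] yaw -0.291 tilt [ 0.007  0.007 -1.   ] F [-0.3  0.6 -3. ] Tq [0.02 0.   0.04] op 0.228 q [0.77 0.58 1.7  0.   0.86 1.06]
  turn [-0.5  0.   0.3] shift cm [-0.14  0.28 -0.42]
```

```bash
python3 -m crank '[[-0.4,0,0.2,0,0.1,0,-1],[0,0,0,0,0.1,0,-1],[0,0,0,0,0.1,0,-1],[0,0,0,0,0.1,0,-1],[0,0,0,0,0,0,-1],[0,0,0,0,0,0,1],[0,0,0,0,0,0,1],[0,0,0,0,0,0,1],[0,0,0,0,0,0,1],[0,0,0,0,0,0,1]]' 60 >/dev/null
python3 -c "
from h import *
to(464,451,71)
a=grab('scene','s7')
import cv2
cv2.imwrite('pics/s7c.png',cv2.resize(a[80:260,80:360],None,fx=2.8,fy=2.8,interpolation=2))
"
```

```text
t=12.1 pos [468.1 456.1  72.9] yaw -0.291 tilt [ 0.004  0.004 -1.   ] F [ 0.7 -0.7  0.2] Tq [ 0.03 -0.02 -0.05] op 0.916 q [ 0.77  0.58  1.69 -0.    0.86  1.06]
  turn [-0.3  0.   0.2] shift cm [-0.25  0.19 -0.61]
```

View pics/s7c.png

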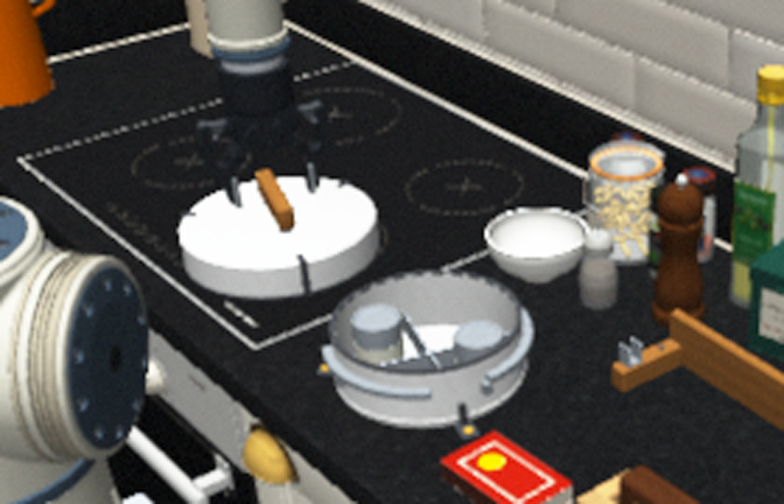

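```bash
python3 -m crank '[[0,0,0,0,-2,0,1],[0,0,0,0,-3.5,0,1],[0,-3,0,0,-4,0,1],[0,-7,0,0,-4,0,1],[0,-6,0,0,-3,0,1],[0,0,0,0,-2,-2,1],[0,0,0,0,0,-4,1],[0,0,0,0,0,-4,1],[0,0,0,0,0,-4,1],[0,0,0,0,0,-4,1]]' 60 >/dev/null
python3 -c "
from h import *
to(450,160,250,0)
"
```

```text
t=13.0 pos [467.6 276.6 265.9] yaw 0.011 tilt [ 0.007  0.006 -1.   ] F [ 2.  -0.2  0.6] Tq [ 0.   -0.04  0.06] op 0.999 q [0.53 0.2  1.79 0.   1.15 0.52]
  turn [-0.3  0.7  0.4] shift cm [ -1.91   1.51 -11.65]
```

```bash
python3 -m crank '[[0,0,0,-0.6,0,-4,1],[0,0,0,-0.6,0,-4,1],[0,0,0,-0.6,0,-2.2,1],[0,0,0,0,0,0,1],[0,0,0,0,0,0,1],[0,0,0,0,0,0,1],[0,0,0,0,0,0,1],[0,0,0,0,0,0,1],[0,0,0,0,0,0,1],[0,0,0,0,0,0,1]]' 60 >/dev/null
python3 -c "
from h import *
to(450,160,250,0)
grab('wrist','w8')
"
```

```text
t=13.8 pos [449.5 166.6 266.2] yaw 0.009 tilt [ 0.01   0.006 -1.   ] F [ 0.6 -0.2  0. ] Tq [-0.04  0.04  0.02] op 1.000 q [0.35 0.09 1.91 0.   1.12 0.34]
  turn [-0.3  0.5  0.6] shift cm [ 0.03  1.61 -0.67]
```

View pics/w8.png

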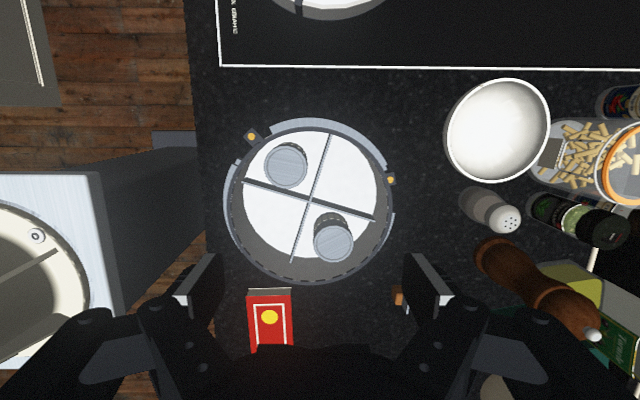

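```bash
python3 -c "
from h import *
a=cv2.imread('pics/w8.png')
cv2.imwrite('pics/w8c.png',cv2.resize(a[110:290,215:405],None,fx=3.3,fy=3.3,interpolation=2))"
```

```text
(no output)
```

View pics/w8c.png

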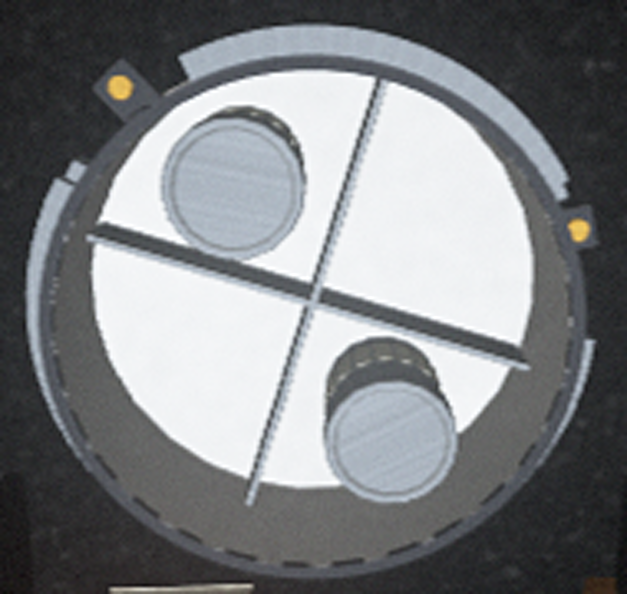

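```bash
python3 -c "
from h import *
M=np.load('pics/w8.npy')
f=lambda u,v:(u/3.3+215,v/3.3+110)
P=ray('wrist',[f(234,190),f(391,441)],60,M)[:,:2]; print(P)
for p in P:
  d=p-[449,132]; print(np.hypot(*d),np.arctan2(d[1],d[0]))
print('cross',ray('wrist',[f(315,300)],30,M))
print('feet',ray('wrist',[f(120,88),f(580,230)],5,M))
print('size',ray('wrist',[f(162,190),f(306,190),f(325,441),f(457,441)],60,M)[:,0])
to(449,132,200,0)
"
```

```text
[[421.88655091 180.49017146]
 [478.19191054  87.9167209 ]]
55.55570042777733 2.080640003949786
52.872517787411965 -0.9858929906724232
cross [[449.96112809 133.185724    30.        ]]
feet [[374.24629571 210.58917773   5.        ]
 [556.65359307 156.16470301   5.        ]]
size [397.32964798 446.47924419 453.90220863 502.51656922]
t=13.9 pos [449.5 166.6 266.1] yaw 0.009 tilt [ 0.01   0.006 -1.   ] F [ 0.2  0.3 -0.4] Tq [ 0.04  0.05 -0.03] op 1.001 q [0.35 0.09 1.91 0.   1.12 0.34]
  turn [-0.3  0.5  0.6] shift cm [-0.15  6.59 -3.49]
```

```bash
python3 -m crank '[[-0.3,0,0.6,1,2,-2,0.6],[0,0,0,1,2,-3,0.6],[0,0,0,0.8,2,-2.8,0.6],[0,-6.2,0,0,1,0,0.6],[0,-6.2,0,0,1,0,0.6],[0,-6.2,0,0,1,0,0.6],[0,-6.2,0,0,1,0,0.6],[0,-6.2,0,0,1,0,0.6],[0,0,0,0,0,0,0.6],[0,0,0,0,0,0,0.6]]' 40 >/dev/null
python3 -c "
from h import *
to(478.5,88,45,0.55)
grab('wrist','w9')
M=np.load('pics/w9.npy'); print(px('wrist',[(478.5,88,60),(421.9,180.5,60)],M))
"
```

```text
t=14.7 pos [482.5  89.8 151.4] yaw 0.578 tilt [ 0.002  0.002 -1.   ] F [ 0.6 -0.2  0.4] Tq [ 0.02  0.01 -0.01] op 0.802 q [ 0.18  0.26  2.    0.    0.88 -0.4 ]
  turn [-0.1  1.6  0.1] shift cm [-0.47 10.64  0.06]
[[306.39039988 208.23723429]
 [310.16874143  54.6815008 ]]
```

View pics/w9.png

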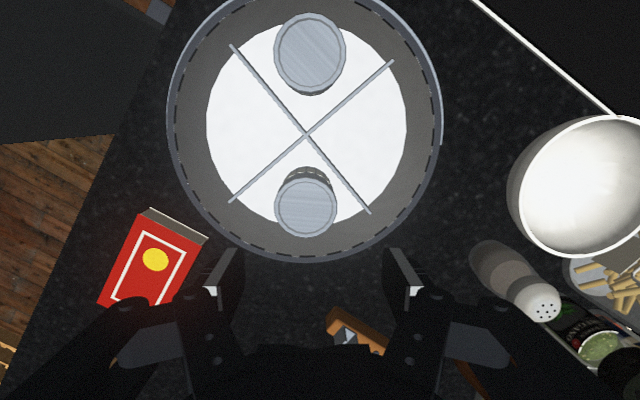

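```bash
python3 -m crank '[[0,1,0,-0.3,1,0,0.6],[0,0,0,-0.2,1.5,0,0.6],[0,0,0,0,1.5,0,0.6],[0,0,0,0,1.5,0,0.6],[0,0,0,0,1.5,0,0.6],[0,0,0,0,0.6,0,0.6],[0,0,0,0,0,0,0.6],[0,0,0,0,0,0,0.6],[0,0,0,0,0,0,0.6],[0,0,0,0,0,0,0.6]]' 40 >/dev/null
python3 -c "
from h import *
to(478.5,88,45,0.55)
"
```

```text
t=15.6 pos [481.2  88.3  75.4] yaw 0.535 tilt [ 0.011  0.004 -1.   ] F [ 0.1 -0.9 -0.7] Tq [-0.04  0.    0.  ] op 0.801 q [ 0.18  0.38  2.06  0.    0.69 -0.36]
  turn [ 0.1 -0.8  0.6] shift cm [-0.28  3.04  0.12]
```

```bash
python3 -m crank '[[0.1,0,0.6,-0.2,0.5,0.1,0.6],[0,0,0,-0.2,0.9,0,0.6],[0,0,0,0,0.9,0,0.6],[0,0,0,0,0.5,0,0.6],[0,0,0,0,0.3,0,0.6],[0,0,0,0,0,0,0.6],[0,0,0,0,0,0,-1],[0,0,0,0,0,0,-1],[0,0,0,0,0,0,-1],[0,0,0,0,0,0,-1]]' 40 >/dev/null
python3 -c "
from h import *
to(478.5,88,45,0.55)
"
```

```text
t=16.4 pos [478.   87.2  42.8] yaw 0.535 tilt [ 0.002  0.    -1.   ] F [-0.6 -0.4 -1. ] Tq [-0.   -0.01  0.04] op 0.573 q [ 0.18  0.44  2.07 -0.    0.63 -0.36]
  turn [ 0.1 -0.9  0.1] shift cm [ 0.08 -0.22  0.04]
```

```bash
python3 -m crank '[[0,0,0,0,-1,0,-1],[0,0,0,0,-2,0,-1],[0,0,0,0,-3,0,-1],[0,0,0,0,-4,0,-1],[0,0,0,0,-4,0,-1],[0,0,0,0,-4,0,-1],[0,0,0,0,-3,0,-1],[0,5,0,0,-1,0,-1],[0,7,0,0,0,0,-1],[0,7,0,0,0,0,-1]]' 40 >/dev/null
python3 -c "
from h import *
to(550,-100,255,-0.054)
print(ray('scene',[(320,192),(293,188)],0))
"
```

```text
t=17.3 pos [475.3  86.8 281.5] yaw 0.196 tilt [ 0.005  0.001 -1.   ] F [ 0.6 -0.2 -0.9] Tq [-0.04 -0.    0.05] op 0.569 q [ 0.18  0.09  1.88 -0.    1.17 -0.02]
  turn [-0.  14.3  0.3] shift cm [  3.68   2.68 -19.78]
[[710.71702938  53.40054842   0.        ]
 [665.25585428 126.51571441   0.        ]]
```

```bash
python3 -m crank '[[0,7,0,0,0,0,-1],[0,7,0,0,0,0,-1],[0,0,0,1.7,0.4,-3.6,-1],[0,0,0,1.7,0.4,-3.6,-1],[0,0,0,1.7,0.4,-3.6,-1],[0,0,0,1.7,0.4,-3.6,-1],[0,0,0,1.7,0.4,-3.6,-1],[0,0,0,0,0,0,-1],[0,0,0,0,0,0,-1],[0,0,0,0,0,0,-1]]' 40 >/dev/null
python3 -c "
from h import *
to(568,-173,150,-0.054)
grab('wrist','w10')
"
```

```text
t=18.1 pos [ 549.7 -105.1  271.6] yaw -0.066 tilt [ 0.016  0.002 -1.   ] F [-0.5 -0.1 -0.6] Tq [0.04 0.01 0.02] op 0.573 q [-0.19  0.22  1.75  0.01  1.16 -0.13]
  turn [-0.2 -0.7  0.9] shift cm [ 2.09 12.17 -6.7 ]
```

View pics/w10.png

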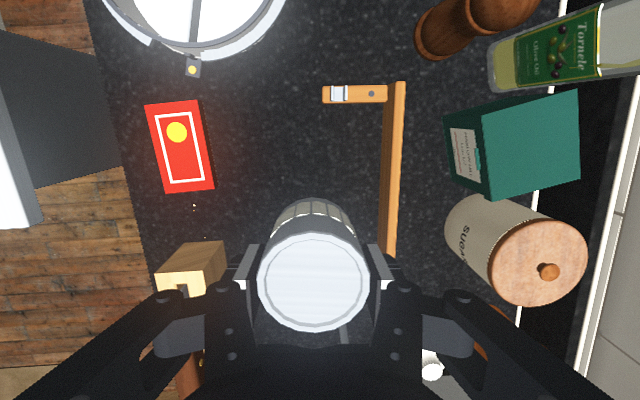

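```bash
python3 -c "
from h import *
M=np.load('pics/w10.npy')
c,s=np.cos(-.054),np.sin(-.054)
L=np.array([(-78,118,26),(-78,138,26),(0,118,26),(0,139,56),(0,0,56),(0,-20,56)],float)
W=np.c_[645+L[:,0]*c-L[:,1]*s,-142.5+L[:,0]*s+L[:,1]*c,L[:,2]]
print(px('wrist',W,M).round(1))
a=cv2.imread('pics/w10.png')
cv2.imwrite('pics/w10c.png',cv2.resize(a[60:260,300:440],None,fx=3,fy=3,interpolation=2))"
```

```text
[[324.3 101.5]
 [324.3  83.5]
 [389.8 100.8]
 [398.2  78.9]
 [390.4 203. ]
 [389.4 218.7]]
```

View pics/w10c.png

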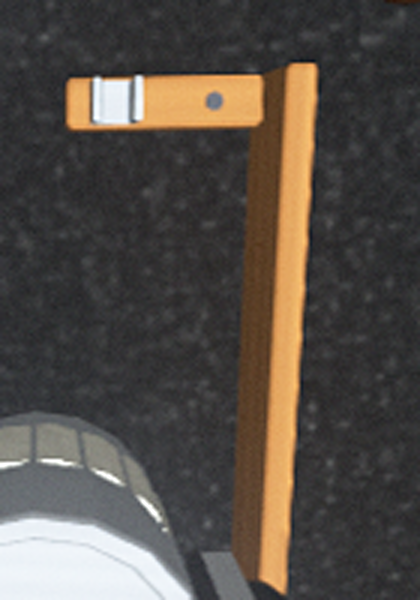

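```bash
python3 -m crank '[[-0.2,-0.7,0.9,0.6,1,-2,-1],[0,0,0,0.7,3,-2.7,-1],[0,0,0,0.5,4,-2.4,-1],[0,0,0,0,4,0,-1],[0,0,0,0,3,0,-1],[0,0,0,0,1.5,0,-1],[0,0,0,0,0.6,0,-1],[0,0,0,0,0,0,-1],[0,0,0,0,0,0,-1],[0,0,0,0,0,0,-1]]' 40 >/dev/null
python3 -c "
from h import *
to(568,-176,40,-0.041)
"
```

```text
t=19.0 pos [ 567.4 -167.3  104.5] yaw -0.038 tilt [ 0.01  -0.001 -1.   ] F [ 0.6 -0.2 -0.3] Tq [-0.01  0.04  0.01] op 0.568 q [-0.29  0.46  1.82  0.    0.85 -0.25]
  turn [0.  0.2 0.6] shift cm [ 0.03  6.45 -0.86]
```

```bash
python3 -m crank '[[0,0,0.6,0,1,-0.6,-1],[0,0,0,0,1.5,0,-1],[0,0,0,0,1.5,0,-1],[0,0,0,0,1,0,-1],[0,0,0,0,0.7,0,-1],[0,0,0,0,0.3,0,-1],[0,0,0,0,0,0,-1],[0,0,0,0,0,0,-1],[0,0,0,0,0,0,-1],[0,0,0,0,0,0,-1]]' 40 >/dev/null
python3 -c "
from h import *
to(568,-176,39.5,-0.041)
"
```

```text
t=19.8 pos [ 574.4 -176.1   49.6] yaw -0.036 tilt [ 0.013 -0.006 -1.   ] F [ 0.8 -0.4 -0.1] Tq [-0.    0.01 -0.03] op 0.576 q [-0.3   0.55  1.83 -0.    0.75 -0.26]
  turn [0.3 0.3 0.7] shift cm [-0.65  1.01 -0.  ]
```

```bash
python3 -m crank '[[0.3,0,0.7,-0.5,0.3,0,-1],[0,0,0,-0.2,0.3,0,-1],[0,0,0,0,0.3,0,-1],[0,0,0,0,0.1,0,-1],[0,0,0,0,0,0,-1],[0,0,0,0,0,0,-1],[0,0,0,0,0,0,-1],[0,0,0,0,0,0,-1],[0,0,0,0,0,0,-1],[0,0,0,0,0,0,-1]]' 40 >/dev/null
python3 -c "
from h import *
to(568,-176,39.5,-0.041)
"
```

```text
t=20.6 pos [ 567.4 -176.1   39.8] yaw -0.036 tilt [ 0.001 -0.    -1.   ] F [-0.5  0.4 -1.7] Tq [ 0.01  0.02 -0.02] op 0.576 q [-0.3   0.56  1.84  0.    0.74 -0.27]
  turn [0.  0.3 0.1] shift cm [0.06 0.03 0.01]
```

Release, then rise.

```bash
python3 -m crank '[[0,0,0,0,0.05,0,0.8],[0,0,0,0,0,0,0.8],[0,0,0,0,0,0,0.8],[0,0,0,0,0,0,0.8],[0,0,0,0,0,0,0.8],[0,0,0,0,-1,0,0.8],[0,0,0,0,-2,0,0.8],[0,0,0,0,-3,0,0.8],[0,0,0,0,-4,0,0.8],[0,0,0,0,-4,0,0.8]]' 40 >/dev/null
python3 -c "
from h import *
to(422,181,160,0.5)
grab('wrist','w11')
"
```

```text
t=21.5 pos [ 562.1 -174.4  177.9] yaw -0.036 tilt [-0.014  0.005 -1.   ] F [ 0.6 -0.7 -0. ] Tq [-0.02 -0.04  0.03] op 0.902 q [-0.3   0.37  1.76  0.    1.02 -0.27]
  turn [ -0.4 -30.7  -0.7] shift cm [-15.25   2.15  35.01]
```

View pics/w11.png

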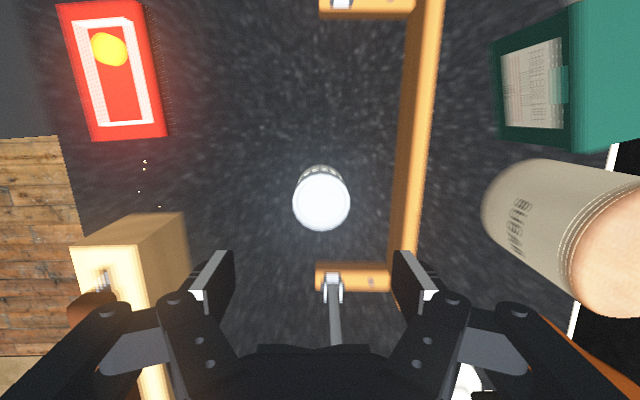

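```bash
python3 -m crank '[[-0.4,0,-0.7,-0.8,0,1.8,0.6],[0,0,0,-1.6,0,3.6,0.6],[0,0,0,-1.6,0,3.6,0.6],[0,0,0,-1.6,0,3.6,0.6],[0,0,0,-1.6,0,3.6,0.6],[0,0,0,-1.6,0,3.6,0.6],[0,0,0,-1.6,0,3.6,0.6],[0,0,0,-1.6,0,3.6,0.6],[0,0,0,-1.6,0,3.6,0.6],[0,0,0,-1.6,0,3.6,0.6]]' 40 >/dev/null
python3 -c "
from h import *
to(422,181,150,0.5)
"
```

```text
t=22.4 pos [429.9 177.2 193.8] yaw -0.047 tilt [ 0.037 -0.011 -0.999] F [ 0.4 -0.2  0.5] Tq [ 0.03  0.01 -0.02] op 0.803 q [ 0.41  0.15  2.03 -0.03  0.93  0.47]
  turn [  1.1 -31.4   2. ] shift cm [-0.97  4.35  0.38]
```

```bash
python3 -m crank '[[1.1,-6,2,-0.6,0.5,0.3,0.6],[0,-6.3,0,0,1,0,0.6],[0,-6.3,0,0,1,0,0.6],[0,-6.3,0,0,1,0,0.6],[0,-6.3,0,0,0.8,0,0.6],[0,0,0,0,0,0,0.6],[0,0,0,0,0,0,0.6],[0,0,0,0,0,0,0.6],[0,0,0,0,0,0,0.6],[0,0,0,0,0,0,0.6]]' 40 >/dev/null
python3 -c "
from h import *
to(422,181,45,0.5)
grab('wrist','w12')
M=np.load('pics/w12.npy'); print(px('wrist',[(421.9,180.5,60)],M))
"
```

```text
t=23.2 pos [421.1 192.5 155.7] yaw 0.514 tilt [ 0.009  0.015 -1.   ] F [ 0.8  1.3 -0.9] Tq [-0.02 -0.    0.03] op 0.802 q [ 0.42  0.21  2.06  0.01  0.86 -0.11]
  turn [-0.5  0.8  0.9] shift cm [-0.65 11.05 -1.14]
[[303.99405751 221.38100477]]
```

View pics/w12.png

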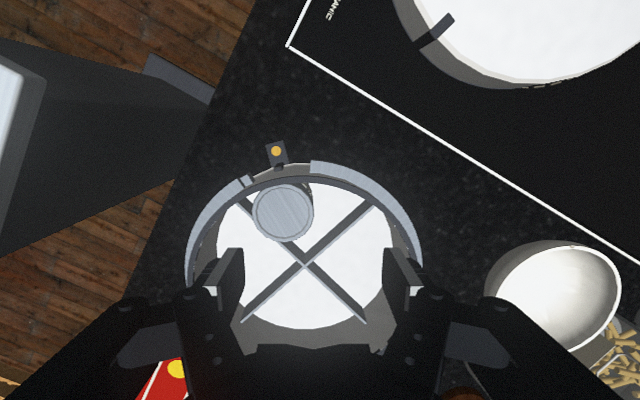

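```bash
python3 -c "
from h import *
M=np.load('pics/w12.npy')
P=ray('wrist',[(282.5,211.5)],60,M)[0]; print(P, P[:2]-[449.5,132.5])
print(ray('wrist',[(305,263)],30,M),ray('wrist',[(251,211),(314,211)],60,M))
a=cv2.imread('pics/w12.png')
cv2.imwrite('pics/w12c.png',cv2.resize(a[130:350,180:430],None,fx=2.7,fy=2.7,interpolation=2))"
```

```text
[403.05253336 179.44418355  60.        ] [-46.44746664  46.94418355]
[[447.61887161 135.24776175  30.        ]] [[381.19256896 167.69212977  60.        ]
 [424.59451788 191.96786512  60.        ]]
```

View pics/w12c.png

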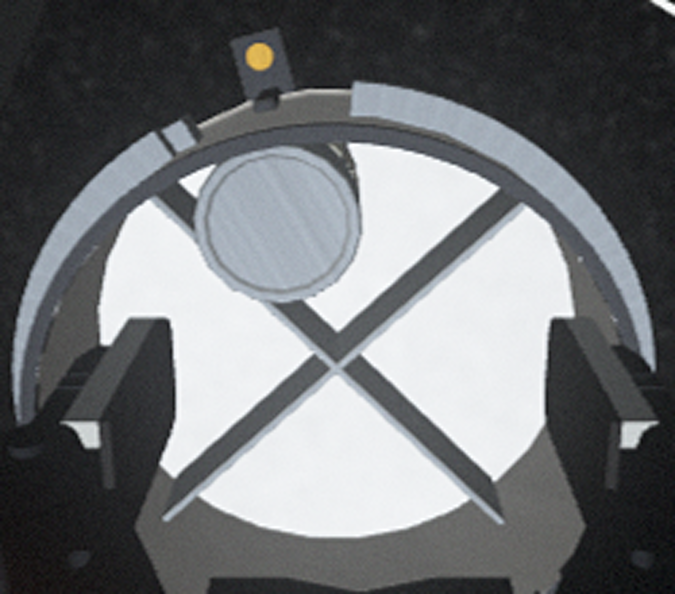

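```bash
python3 -m crank '[[-0.5,-5,0.9,0,0.5,0,0.4],[0,-5,0,0,0.5,0,0.4],[0,-5,0,0,0.5,0,0.4],[0,0,0,0,0,0,0.4],[0,0,0,0,0,0,0.4],[0,0,0,0,0,0,0.4],[0,0,0,0,0,0,0.4],[0,0,0,0,0,0,0.4],[0,0,0,0,0,0,0.4],[0,0,0,0,0,0,0.4]]' 40 >/dev/null
python3 -c "
from h import *
to(408,174.5,45,0.78)
grab('wrist','w13')
"
```

```text
t=24.1 pos [423.3 192.7 143.6] yaw 0.769 tilt [ 0.005  0.001 -1.   ] F [-0.1 -0.2 -0.1] Tq [0.04 0.02 0.07] op 0.699 q [ 0.42  0.23  2.06 -0.    0.84 -0.34]
  turn [ 0.1 -0.6  0.3] shift cm [-2.41  9.85 -0.22]
```

View pics/w13.png

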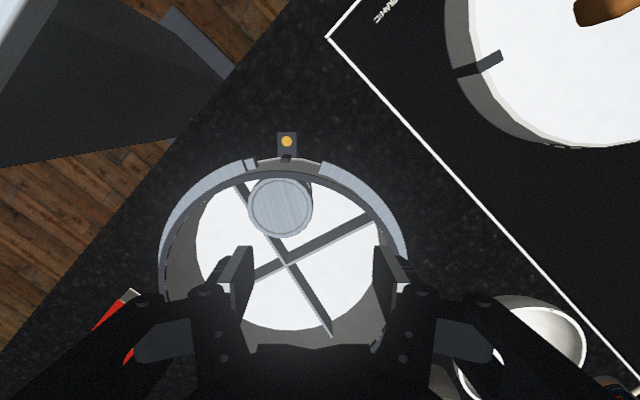

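```bash
python3 -c "
from h import *
M=np.load('pics/w13.npy')
P=ray('wrist',[(281,206)],60,M)[0]; print(P, P[:2]-[449.5,132.5],np.hypot(*(P[:2]-[449.5,132.5])))
print(ray('wrist',[(287,260)],30,M))
"
```

```text
[403.4755263  179.91327442  60.        ] [-46.0244737   47.41327442] 66.07776305582517
[[445.6559278  137.30101338  30.        ]]
```

```bash
python3 -c "
from h import *
a=cv2.imread('pics/w13.png')
cv2.imwrite('pics/w13c.png',cv2.resize(a[130:350,150:420],None,fx=2.7,fy=2.7,interpolation=2))"
```

```text
(no output)
```

View pics/w13c.png

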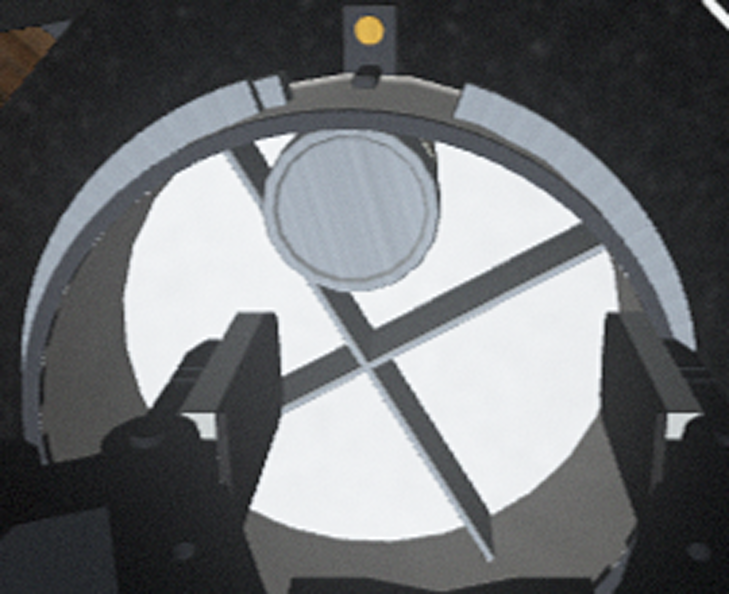

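```bash
python3 -c "
from h import *
M=np.load('pics/w13.npy')
P=ray('wrist',[(280.4,207.6)],60,M)[0]; print(P, P[:2]-[449.5,132.5],np.hypot(*(P[:2]-[449.5,132.5])))
print(ray('wrist',[(285.6,264.1)],30,M))
p=[406,175]
to(409,174,45,0.78)
"
```

```text
[403.996175   178.67792626  60.        ] [-45.503825    46.17792626] 64.83054036361139
[[447.51694626 133.42357146  30.        ]]
t=24.1 pos [423.3 192.7 143.5] yaw 0.769 tilt [ 0.005  0.001 -1.   ] F [-0.1  0.2  0.2] Tq [-0.01 -0.04  0.01] op 0.702 q [ 0.42  0.23  2.06 -0.    0.84 -0.34]
  turn [ 0.1 -0.6  0.3] shift cm [-2.37  9.84 -0.33]
```

```bash
python3 -m crank '[[0,0,0,-1,0.5,-0.1,0.4],[0,0,0,-1,1,-0.1,0.4],[0,0,0,-0.3,1.5,-0.1,0.4],[0,0,0,0,1.5,0,0.4],[0,0,0,0,0.5,0,0.4],[0,0,0,0,0,0,0.4],[0,0,0,0,0,0,0.4],[0,0,0,0,0,0,0.4],[0,0,0,0,0,0,0.4],[0,0,0,0,0,0,0.4]]' 40 >/dev/null
python3 -c "
from h import *
to(409,174,45,0.77)
grab('wrist','w14')
"
```

```text
t=25.0 pos [406.6 171.7  92.4] yaw 0.768 tilt [ 0.006  0.002 -1.   ] F [ 0.1 -0.1  0.4] Tq [0.08 0.03 0.04] op 0.704 q [ 0.4   0.29  2.14 -0.    0.7  -0.37]
  turn [ 0.2 -0.1  0.3] shift cm [0.31 4.74 0.01]
```

View pics/w14.png

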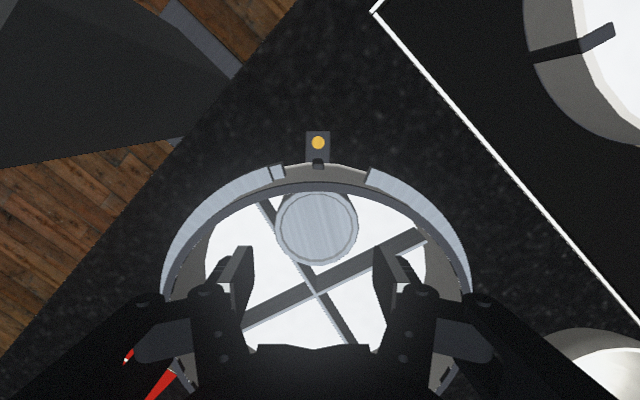

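```bash
python3 -c "
from h import *
M=np.load('pics/w14.npy')
P=ray('wrist',[(317,229)],60,M)[0]; print(P)
print(np.linalg.inv(M)@[*P,1])
"
```

```text
[404.2159486  178.25318204  60.        ]
[ 2.65990819 32.36801361  6.40812034  1.        ]
```

```bash
python3 -m crank '[[0,0,0,0.2,0.6,0,0.4],[0,0,0,0.1,1,0,0.4],[0,0,0,0,1,0,0.4],[0,0,0,0,1,0,0.4],[0,0,0,0,0.6,0,0.4],[0,0,0,0,0.4,0,0.4],[0,0,0,0,0.1,0,0.4],[0,0,0,0,0,0,0.4],[0,0,0,0,0,0,0.4],[0,0,0,0,0,0,0.4]]' 40 >/dev/null
python3 -c "
from h import *
to(409,174,45,0.77)
"
```

```text
t=25.9 pos [410.9 175.3  41.5] yaw 0.769 tilt [ 0.009  0.003 -1.   ] F [-0.1  0.5 -0. ] Tq [0.01 0.03 0.01] op 0.701 q [ 0.4   0.4   2.16 -0.    0.57 -0.37]
  turn [ 0.2 -0.1  0.5] shift cm [-0.23 -0.36  0.04]
```

```bash
python3 -m crank '[[0.2,0,0.5,0,-0.2,0,0.4],[0,0,0,0,0,0,-1],[0,0,0,0,0,0,-1],[0,0,0,0,0,0,-1],[0,0,0,0,0,0,-1],[0,0,0,0,0,0,-1],[0,0,0,0,-0.5,0,-1],[0,0,0,0,-1,0,-1],[0,0,0,0,-1.5,0,-1],[0,0,0,0,-2,0,-1]]' 40 >/dev/null
python3 -c "
from h import *
to(409,174,45,0.77)
grab('wrist','w15')
"
```

```text
t=26.7 pos [409.1 174.5  95.2] yaw 0.769 tilt [-0.005 -0.003 -1.   ] F [-0.4  0.6 -0.7] Tq [ 0.   -0.02  0.03] op 0.573 q [ 0.4   0.3   2.13 -0.    0.72 -0.37]
  turn [-0.1 -0.1 -0.3] shift cm [-0.02  5.02 -0.04]
```

View pics/w15.png

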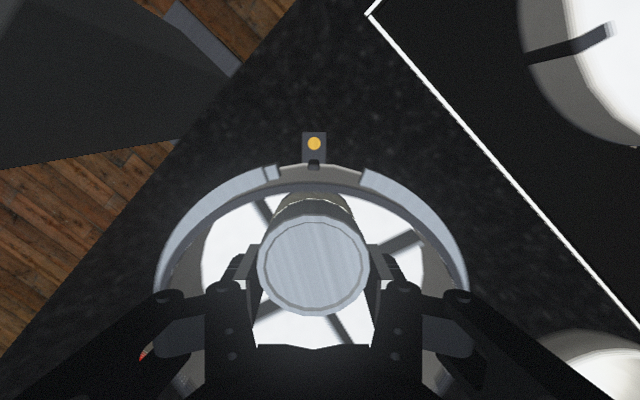

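```bash
python3 -m crank '[[0,0,0,0,-3,0,-1],[0,0,0,0,-4,0,-1],[0,0,0,0,-4,0,-1],[0,5,0,0,-2,0,-1],[0,7,0,0,0,0,-1],[0,7,0,0,0,0,-1],[0,7,0,0,0,0,-1],[0,7,0,0,0,0,-1],[0,7,0,0,0,0,-1],[0,7,0,0,0,0,-1]]' 40 >/dev/null
python3 -c "
from h import *
to(571,-112,180,-0.041)
"
```

```text
t=27.6 pos [410.9 175.4 245.6] yaw -0.070 tilt [ 0.01   0.003 -1.   ] F [ 0.7 -0.3 -1.3] Tq [-0.03  0.02 -0.03] op 0.575 q [ 0.4   0.06  2.   -0.    1.07  0.47]
  turn [-0.2 -1.7  0.5] shift cm [ 17.93   6.62 -27.57]
```

```bash
python3 -m crank '[[-0.2,-1.7,0.5,1.2,0,-2,-1],[0,0,0,2.1,0.4,-3.2,-1],[0,0,0,2.1,0.4,-3.2,-1],[0,0,0,2.1,0.4,-3.2,-1],[0,0,0,2.1,0.4,-3.2,-1],[0,0,0,2.1,0.4,-3.2,-1],[0,0,0,2.1,0.4,-3.2,-1],[0,0,0,2.1,0.4,-3.2,-1],[0,0,0,1.6,0.4,-2.6,-1],[0,0,0,0,0,0,-1]]' 40 >/dev/null
python3 -c "
from h import *
to(571,-112,100,-0.041)
grab('wrist','w16')
"
```

```text
t=28.4 pos [ 576.2 -116.   219.5] yaw -0.049 tilt [ 0.009  0.002 -1.   ] F [-0.7  0.1 -0.5] Tq [-0.02  0.03  0.03] op 0.570 q [-0.2   0.31  1.74  0.    1.07 -0.16]
  turn [-0.1 -0.4  0.5] shift cm [-0.65 11.94  0.34]
```

View pics/w16.png

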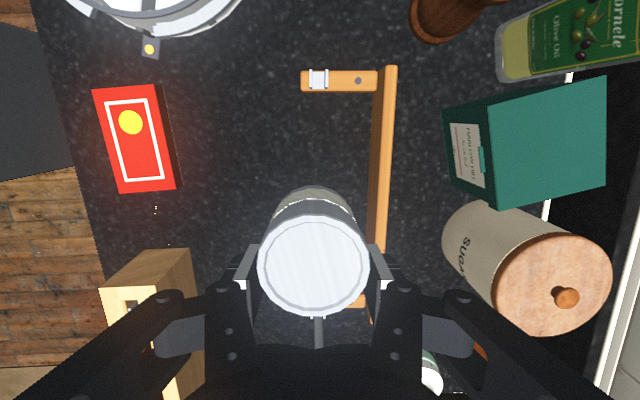

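```bash
python3 -m crank '[[0,0,0.5,-0.6,1,0.3,-1],[0,0,0,0,3,0,-1],[0,0,0,0,3,0,-1],[0,0,0,0,3,0,-1],[0,0,0,0,1.5,0,-1],[0,0,0,0,0.5,0,-1],[0,0,0,0,0,0,-1],[0,0,0,0,0,0,-1],[0,0,0,0,0,0,-1],[0,0,0,0,0,0,-1]]' 40 >/dev/null
python3 -c "
from h import *
to(571,-112,39.5,-0.041)
a=grab('side','s17')
cv2.imwrite('pics/s17c.png',cv2.resize(a[130:330,200:420],None,fx=3,fy=3,interpolation=2))
"
```

```text
t=29.3 pos [ 562.8 -100.6   98.7] yaw -0.044 tilt [-0.002  0.005 -1.   ] F [-0.7 -0.1 -0.6] Tq [-0.02 -0.02 -0.05] op 0.573 q [-0.18  0.45  1.86  0.01  0.84 -0.14]
  turn [-0.3 -0.2 -0.1] shift cm [ 0.88  5.92 -1.13]
```

View pics/s17c.png

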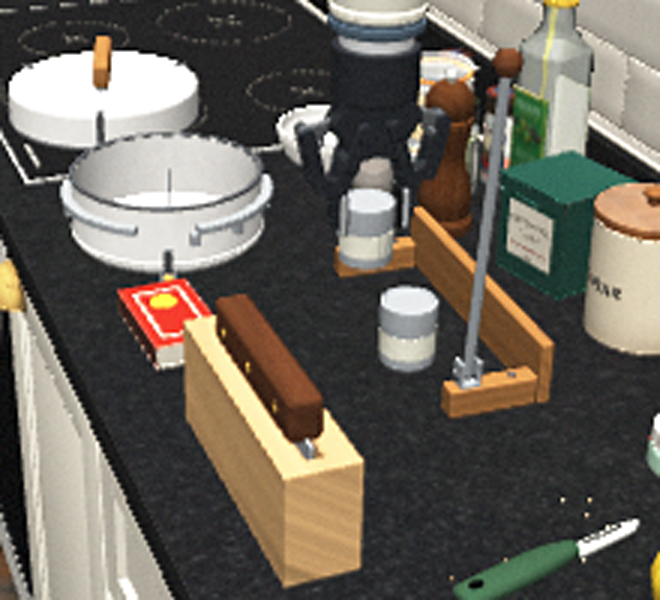

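Tin 1 stands untouched (side crop ≈ (407,330)); tin 2 in the hand is clear of it. Lowering.

```bash
python3 -m crank '[[-0.3,0,0,0.5,0.8,-0.6,-1],[0,0,0,0.3,1.3,-0.5,-1],[0,0,0,0,1.3,0,-1],[0,0,0,0,1,0,-1],[0,0,0,0,0.6,0,-1],[0,0,0,0,0.2,0,-1],[0,0,0,0,0,0,-1],[0,0,0,0,0,0,-1],[0,0,0,0,0,0,-1],[0,0,0,0,0,0,-1]]' 40 >/dev/null
python3 -c "
from h import *
to(571,-112,40,-0.041)
"
```

```text
t=30.2 pos [ 574.6 -115.6   44.1] yaw -0.045 tilt [ 0.004 -0.002 -1.   ] F [-0.6 -0.5 -0.7] Tq [ 0.01  0.02 -0.01] op 0.573 q [-0.2   0.54  1.86 -0.    0.74 -0.15]
  turn [ 0.1 -0.2  0.2] shift cm [-0.37  0.41  0.35]
```

```bash
python3 -m crank '[[0,0,0,-0.3,0.1,0.3,-1],[0,0,0,0,0.2,0,-1],[0,0,0,0,0.1,0,-1],[0,0,0,0,0,0,-1],[0,0,0,0,0,0,-1],[0,0,0,0,0,0,-1],[0,0,0,0,0,0,-1],[0,0,0,0,0,0,-1],[0,0,0,0,0,0,-1],[0,0,0,0,0,0,-1]]' 40 >/dev/null
python3 -c "
from h import *
to(571,-112,39.5,-0.041)
"
```

```text
t=31.0 pos [ 572.5 -112.    41.5] yaw -0.045 tilt [ 0.007 -0.003 -1.   ] F [ 0.3  0.4 -1.7] Tq [-0.04  0.04  0.  ] op 0.574 q [-0.2   0.54  1.87 -0.    0.72 -0.15]
  turn [ 0.1 -0.2  0.4] shift cm [-0.15  0.19 -0.  ]
```

```bash
python3 -m crank '[[0,0,0,0,0.15,0,-1],[0,0,0,0,0.05,0,-1],[0,0,0,0,0,0,-1],[0,0,0,0,0,0,0.8],[0,0,0,0,0,0,0.8],[0,0,0,0,0,0,0.8],[0,0,0,0,0,0,0.8],[0,0,0,0,-1,0,0.8],[0,0,0,0,-2,0,0.8],[0,0,0,0,-3,0,0.8]]' 40 >/dev/null
python3 -c "
from h import *
to(571,-112,39.5,-0.041)
"
```

```text
t=31.8 pos [ 568.7 -111.4   97.7] yaw -0.045 tilt [-0.002 -0.001 -1.   ] F [-0.8 -0.3  0.5] Tq [ 0.03  0.04 -0.  ] op 0.901 q [-0.2   0.46  1.84 -0.    0.84 -0.15]
  turn [ 0.1 -0.2 -0.1] shift cm [ 0.25  5.82 -0.05]
```

```bash
python3 -m crank '[[0,0,0,0,-3.5,0,1],[0,0,0,0,-4,0,1],[0,0,0,0,-4,0,1],[0,0,0,-1,-3,0,1],[0,0,0,-3.2,-1,-2,1],[0,0,0,-3.2,-1,-2,1],[0,0,0,-3.2,0,-2,1],[0,0,0,-1.5,0,-1,1],[0,0,0,0,0,0,1],[0,0,0,0,0,0,1]]' 40 >/dev/null
python3 -c "
from h import *
to(391.5,-309.5,150,0)
grab('wrist','w18')
"
```

```text
t=32.7 pos [ 442.7 -177.5  285.1] yaw -0.042 tilt [ 0.015 -0.007 -1.   ] F [ 0.3 -0.2  0.8] Tq [ 0.   -0.05 -0.01] op 1.002 q [-0.38  0.07  1.9  -0.    1.16 -0.34]
  turn [ 0.4 -2.4  0.9] shift cm [ -4.76  13.52 -13.33]
```

View pics/w18.png

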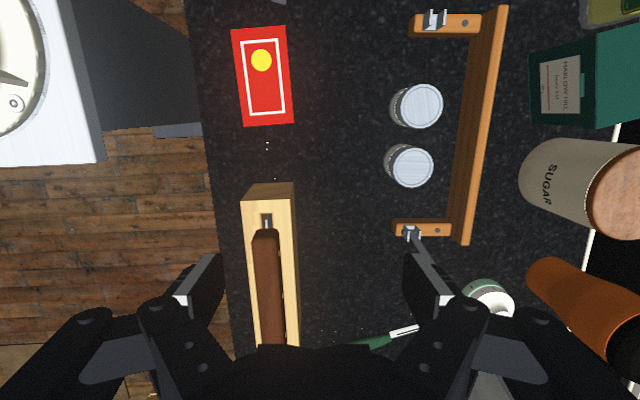

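```bash
python3 -c "
from h import *
a=cv2.imread('pics/w18.png')
cv2.imwrite('pics/w18a.png',cv2.resize(a[0:260,370:520],None,fx=2.6,fy=2.3,interpolation=2))
cv2.imwrite('pics/w18b.png',cv2.resize(a[170:360,220:330],None,fx=3,fy=3,interpolation=2))"
```

```text
(no output)
```

View pics/w18a.png

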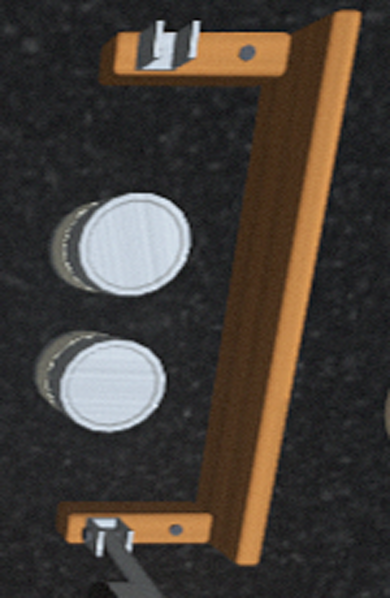

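View pics/w18b.png

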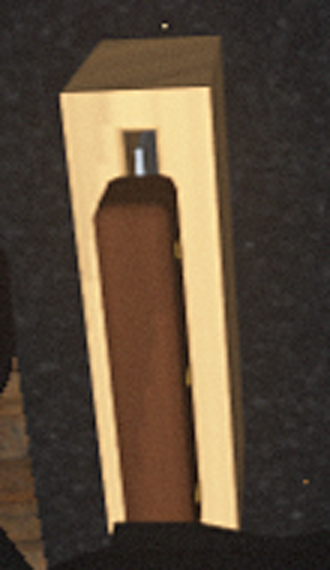

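```bash
python3 - <<'E'
from fit import *
M=np.load('pics/w18.npy')
A=lambda u,v:np.array([u/2.6+370,v/2.3])
B=lambda u,v:np.array([u/3+220,v/3+170])
ob=[('wrist',l,A(*p)) for l,p in [((-78,118,26),(115,77)),((-78,138,26),(117,33)),((0,118,26),(290,76)),((0,139,56),(333,12)),((0,-139,56),(238,562)),((-78,-118,26),(67,514)),((-78,-138,26),(67,543)),((0,-118,0),(197,504))]]
p,e=fit(ob,[645,-144,-.04],M); print(p,e.round(1))
T_=ray('wrist',[A(134,244),A(113,385)],56,M)[:,:2]; print('tins',T_)
c,s=np.cos(p[2]),np.sin(p[2])
for t in T_: d=t-p[:2]; print('in rail',[c*d[0]+s*d[1],-s*d[0]+c*d[1]])
q=ray('wrist',[B(61,92),B(211,86),B(107,530),B(238,528)],88,M); print(q)
E
```

```text
[ 6.43821826e+02 -1.44801964e+02 -4.34727909e-02] [[-0.5 -0.1]
 [ 0.4 -0.6]
 [-1.2  0.6]
 [ 1.1 -1. ]
 [-0.2  2.4]
 [ 1.3  0.5]
 [ 0.2  1.2]
 [-0.9 -1.7]]
tins [[ 574.37322776 -104.6854724 ]
 [ 568.93133451 -175.20443473]]
in rail [np.float64(-71.1264098099593), np.float64(37.06041606024403)]
in rail [np.float64(-73.49847102835021), np.float64(-33.62842022382461)]
[[ 363.60645917 -198.27392216   88.        ]
 [ 420.11214151 -198.54267258   88.        ]
 [ 361.45621693 -399.47655104   88.        ]
 [ 419.0995617  -401.60580267   88.        ]]
```

```bash
python3 -m crank '[[0.4,-2.1,0.9,-1,2,-3,1],[0,0,0,-1.6,3,-3.5,1],[0,0,0,-1.6,3,-3.5,1],[0,0,0,-0.8,3,-3.2,1],[0,0,0,0,2,0,1],[0,0,0,0,0.5,0,1],[0,0,0,0,0,0,1],[0,0,0,0,0,0,1],[0,0,0,0,0,0,1],[0,0,0,0,0,0,1]]' 40 >/dev/null
python3 -c "
from h import *
to(391.5,-310,105,-0.005)
grab('wrist','w19')
"
```

```text
t=33.5 pos [ 406.9 -301.8  155.5] yaw 0.008 tilt [ 0.008  0.    -1.   ] F [-0.8 -1.   0.7] Tq [-0.02 -0.05  0.01] op 0.999 q [-0.64  0.27  1.97  0.01  0.89 -0.66]
  turn [-0.   0.7  0.5] shift cm [-1.59  5.04 -0.81]
```

View pics/w19.png

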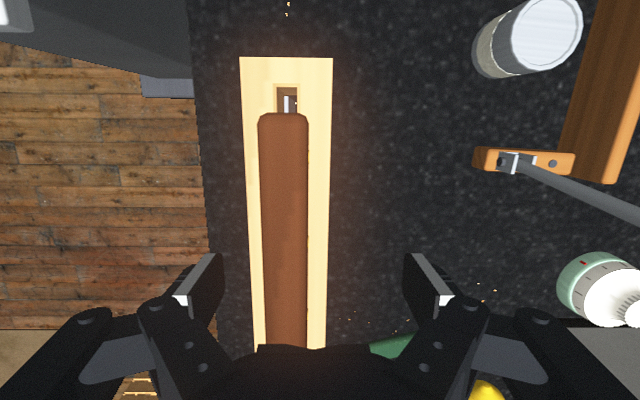

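```bash
python3 - <<'E'
from h import *
M=np.load('pics/w19.npy')
print(ray('wrist',[(260,200),(308,200),(264,340),(308,340)],124,M))
print(ray('wrist',[(240,58),(333,58),(252,320),(327,320)],88,M))
print(ray('wrist',[(283,113)],124,M), ray('wrist',[(287,85)],88,M))
E
```

```text
[[ 378.15242249 -277.34072593  124.        ]
 [ 405.11306442 -277.1844461   124.        ]
 [ 376.85077117 -371.95218279  124.        ]
 [ 405.4476682  -371.92338319  124.        ]]
[[ 363.61924754 -198.75321718   88.        ]
 [ 419.65628273 -198.22162956   88.        ]
 [ 361.80318303 -384.4107067    88.        ]
 [ 419.99134407 -384.30704701   88.        ]]
[[ 391.98937523 -230.37457227  124.        ]] [[ 391.66205317 -213.71300116   88.        ]]
```

```bash
python3 -m crank '[[0,0.7,0.5,-1,0.5,-0.4,1],[0,0,0,-0.5,1,-0.4,1],[0,0,0,0,1.2,0,1],[0,0,0,0,1.2,0,1],[0,0,0,0,0.7,0,1],[0,0,0,0,0.3,0,1],[0,0,0,0,0,0,1],[0,0,0,0,0,0,1],[0,0,0,0,0,0,1],[0,0,0,0,0,0,1]]' 80 >/dev/null
python3 -c "
from h import *
to(391.5,-310,105,-0.004)
"
```

```text
t=34.4 pos [ 391.  -312.   106.5] yaw -0.004 tilt [ 0.004 -0.005 -1.   ] F [ 0.7 -0.4  0.2] Tq [ 0.03 -0.   -0.05] op 1.000 q [-0.68  0.34  2.02 -0.    0.78 -0.67]
  turn [0.3 0.  0.2] shift cm [0.05 0.15 0.2 ]
```

```bash
python3 -m crank '[[0.3,0,0.2,0.05,0.15,0.2,1],[0,0,0,0,0,0,1],[0,0,0,0,0,0,1],[0,0,0,0,0,0,-1],[0,0,0,0,0,0,-1],[0,0,0,0,0,0,-1],[0,0,0,0,0,0,-1],[0,0,0,0,0,0,-1],[0,0,0,0,0,0,-1],[0,0,0,0,0,0,-1]]' 80 >/dev/null
python3 -c "
from h import *
to(391.5,-310,105,-0.004)
"
```

```text
t=35.3 pos [ 392.3 -310.2  106.6] yaw -0.003 tilt [ 0.002 -0.001 -1.   ] F [-0.   0.7 -1.5] Tq [-0.02 -0.03 -0.01] op 0.317 q [-0.67  0.34  2.01  0.    0.78 -0.67]
  turn [0.  0.  0.1] shift cm [-0.08  0.16  0.02]
```

```bash
python3 -m crank '[[0,0,0,0,-0.5,0,-1],[0,0,0,0,-1,0,-1],[0,0,0,0,-1,0,-1],[0,0,0,0,-1,0,-1],[0,0,0,0,-1,0,-1],[0,0,0,0,-1,0,-1],[0,0,0,0,-1,0,-1],[0,0,0,0,-1,0,-1],[0,0,0,0,0,0,-1],[0,0,0,0,0,0,-1]]' 80 >/dev/null
python3 -c "
from h import *
to(392.3,-310.2,240,-0.004)
"
```

```text
t=36.1 pos [ 392.  -310.   191.9] yaw -0.003 tilt [ 0.004 -0.002 -1.   ] F [-0.8 -0.1 -2.7] Tq [ 0.03  0.01 -0.08] op 0.315 q [-0.67  0.22  1.95  0.    0.97 -0.67]
  turn [0.1 0.  0.2] shift cm [ 0.04 -4.81 -0.03]
```

```bash
python3 -m crank '[[0,0,0,0,-1.5,0,-1],[0,0,0,0,-2,0,-1],[0,0,0,0,-1,0,-1],[0,2.3,0,1,0,1.5,-1],[0,0,0,1.7,0,2.8,-1],[0,0,0,1.7,0,2.8,-1],[0,0,0,1.7,0,2.8,-1],[0,0,0,1.7,0,2.8,-1],[0,0,0,1.7,0,2.8,-1],[0,0,0,0.5,0,1.2,-1]]' 80 >/dev/null
python3 -c "
from h import *
to(499,-138,105,-0.0435)
grab('wrist','w20');
a=grab('scene','s20')
"
```

```text
t=36.9 pos [ 500.4 -142.9  237.4] yaw -0.053 tilt [ 0.004 -0.003 -1.   ] F [ 0.2  0.2 -2.5] Tq [-0.01  0.03  0.  ] op 0.315 q [-0.28  0.19  1.86 -0.    1.08 -0.23]
  turn [ 0.1 -0.6  0.2] shift cm [-0.22 13.24  0.52]
```

View pics/w20.png

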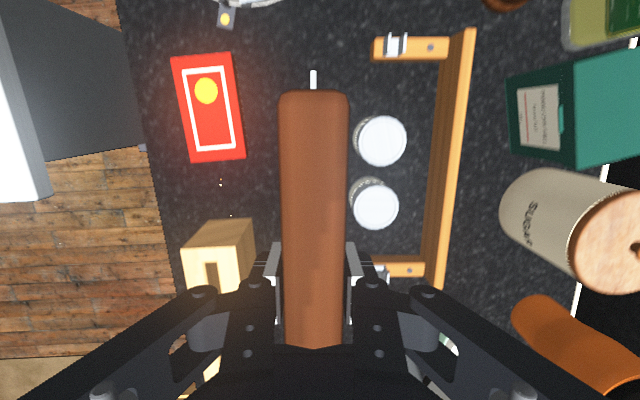

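View pics/s20.png

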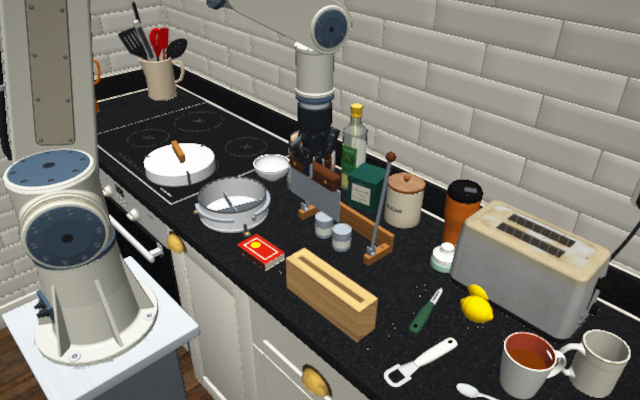

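```bash
python3 -m crank '[[0,-0.6,0,-0.3,1,0.5,-1],[0,0,0,0,2.5,0,-1],[0,0,0,0,2.5,0,-1],[0,0,0,0,2.5,0,-1],[0,0,0,0,2,0,-1],[0,0,0,0,1.2,0,-1],[0,0,0,0,0.5,0,-1],[0,0,0,0,0,0,-1],[0,0,0,0,0,0,-1],[0,0,0,0,0,0,-1]]' 80 >/dev/null
python3 -c "
from h import *
to(499,-138,105,-0.0435)
"
```

```text
t=37.9 pos [ 489.  -142.8  105.8] yaw -0.042 tilt [-0.002 -0.004 -1.   ] F [ 0.  -0.9 -2.4] Tq [-0.02 -0.01  0.01] op 0.313 q [-0.28  0.36  1.99 -0.01  0.79 -0.24]
  turn [ 0.2  0.1 -0.1] shift cm [0.98 0.07 0.52]
```

```bash
python3 -m crank '[[0,0,0,0.8,0,0.2,-1],[0,0,0,1,0,0.2,-1],[0,0,0,1,0,0.1,-1],[0,0,0,1,0,0,-1],[0,0,0,1,0,0,-1],[0,0,0,1,0,0,-1],[0,0,0,1,0,0,-1],[0,0,0,1,0,0,-1],[0,0,0,0.8,0,0,-1],[0,0,0,0,0,0,-1]]' 80 >/dev/null
python3 -c "
from h import *
to(592.5,-142,105,-0.0435)
"
```

```text
t=38.7 pos [ 587.2 -141.5  109.2] yaw -0.041 tilt [ 0.003 -0.005 -1.   ] F [ 0.1 -0.2 -2. ] Tq [0.   0.04 0.01] op 0.314 q [-0.24  0.47  1.79 -0.01  0.88 -0.19]
  turn [0.3 0.2 0.2] shift cm [ 0.53  0.42 -0.03]
```

```bash
python3 -m crank '[[0.2,0,0.2,0.2,0.1,0,-1],[0,0,0,0.2,0.1,0,-1],[0,0,0,0.2,0.1,0,-1],[0,0,0,0.1,0,0,-1],[0,0,0,0.1,0,0,-1],[0,0,0,0,0,0,-1],[0,0,0,0,0,0,-1],[0,0,0,0,0,0,-1],[0,0,0,0,0,0,-1],[0,0,0,0,0,0,-1]]' 80 >/dev/null
python3 -c "
from h import *
to(592.5,-142,105,-0.0435)
grab('wrist','w21');
a=grab('side','s21')
cv2.imwrite('pics/s21c.png',cv2.resize(a[130:300,280:420],None,fx=3.5,fy=3.5,interpolation=2))
"
```

```text
t=39.5 pos [ 591.3 -141.5  104.6] yaw -0.042 tilt [-0.009  0.    -1.   ] F [-2.9  0.1 -2.2] Tq [ 0.02  0.48 -0.01] op 0.311 q [-0.24  0.49  1.77 -0.    0.89 -0.19]
  turn [-0.   0.1 -0.5] shift cm [ 0.12 -0.05 -0.04]
```

View pics/s21c.png

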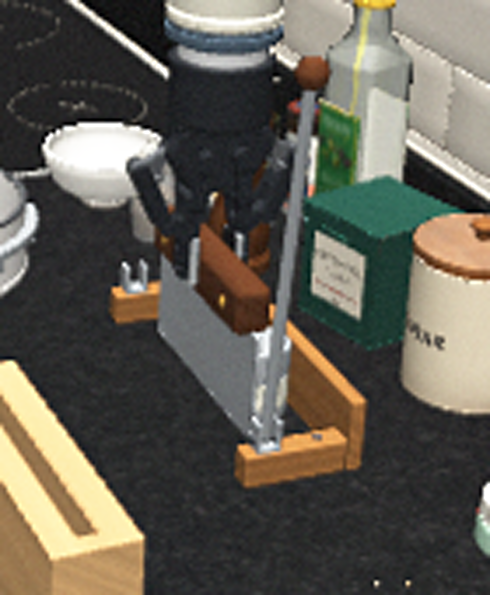

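View pics/w21.png

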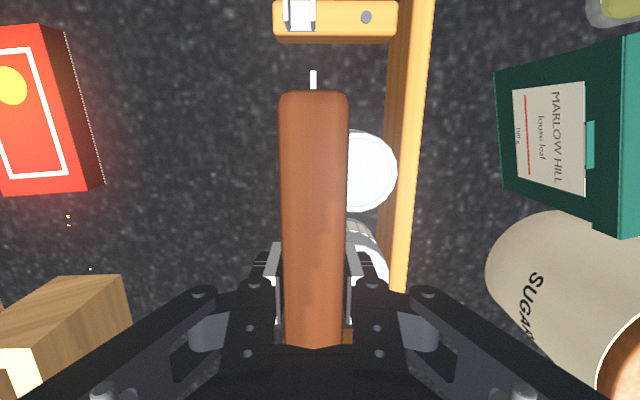

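```bash
python3 - <<'E'
from h import *
a=cv2.imread('pics/w21.png')
cv2.imwrite('pics/w21c.png',cv2.resize(a[20:300,330:450],None,fx=2.6*1.6,fy=2.1,interpolation=2))
M=np.load('pics/w21.npy')
c,s=np.cos(-.0435),np.sin(-.0435)
L=np.array([(0,20,56),(0,40,56),(0,100,56),(0,40,0),(-25,37,56),(0,37,56)],float)
W=np.c_[644+L[:,0]*c-L[:,1]*s,-144.8+L[:,0]*s+L[:,1]*c,L[:,2]]
print(px('wrist',W,M).round(1))
E
```

```text
[[397.4 201.7]
 [400.1 169.7]
 [409.3  60.9]
 [380.9 157. ]
 [358.3 174.5]
 [399.7 174.6]]
```

View pics/w21c.png

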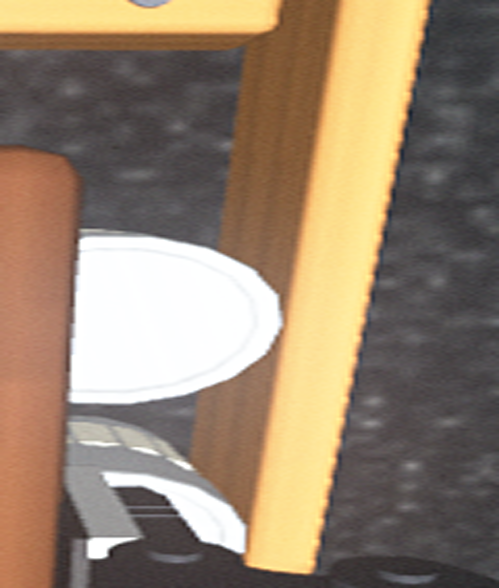

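```bash
python3 -m crank '[[0,0,-0.4,0.2,0,0,-1],[0,0,0,0.2,0,0,-1],[0,0,0,0.2,0,0,-1],[0,0,0,0.2,0,0,-1],[0,0,0,0.2,0,0,-1],[0,0,0,0,0,0,-1],[0,0,0,0,0,0,-1],[0,0,0,0,0,0,-1],[0,0,0,0,0,0,-1],[0,0,0,0,0,0,-1]]' 80 >/dev/null
python3 -c "
from h import *
to(592.5,-142,105,-0.0435)
"
```

```text
t=40.5 pos [ 591.9 -141.4  103.5] yaw -0.042 tilt [-0.022  0.002 -1.   ] F [-2.4  1.  -1.1] Tq [-0.02  0.61 -0.06] op 0.310 q [-0.24  0.5   1.76 -0.    0.91 -0.19]
  turn [-0.1  0.1 -1.2] shift cm [ 0.06 -0.15 -0.06]
```

```bash
python3 -m crank '[[0,0,0,-0.5,0,0,-1],[0,0,-0.6,-1,0,0,-1],[0,0,-0.6,-2,0,0,-1],[0,0,0,-3,0,0,-1],[0,0,0,-3,0,0,-1],[0,0,0,-1,0,0,-1],[0,0,0,0,-2,0,-1],[0,0,0,0,-3,0,-1],[0,0,0,0,-4,0,-1],[0,0,0,0,-4,0,-1]]' 80 >/dev/null
python3 -c "
from h import *
to(392,-310.2,240,-0.004)
grab('wrist','w22')
a=grab('side','s22')
cv2.imwrite('pics/s22c.png',cv2.resize(a[130:300,280:420],None,fx=3.5,fy=3.5,interpolation=2))
"
```

```text
t=41.3 pos [ 480.7 -135.7  231. ] yaw -0.042 tilt [ 0.002  0.003 -1.   ] F [ 1.  -0.1 -3.1] Tq [-0.04 -0.11 -0.04] op 0.317 q [-0.28  0.17  1.91  0.    1.06 -0.24]
  turn [-0.2 -2.2  0.1] shift cm [ -8.13  -0.97 -17.8 ]
```

View pics/w22.png

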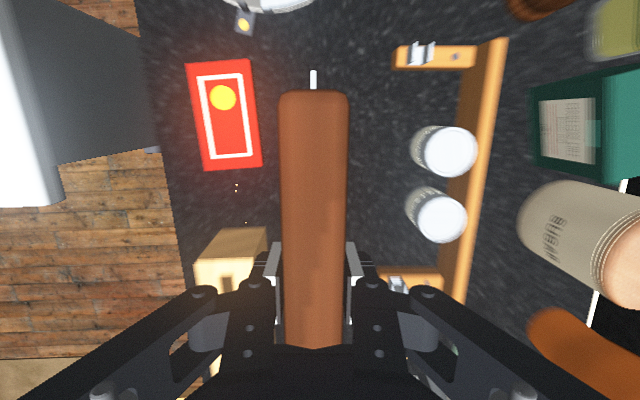

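View pics/s22c.png

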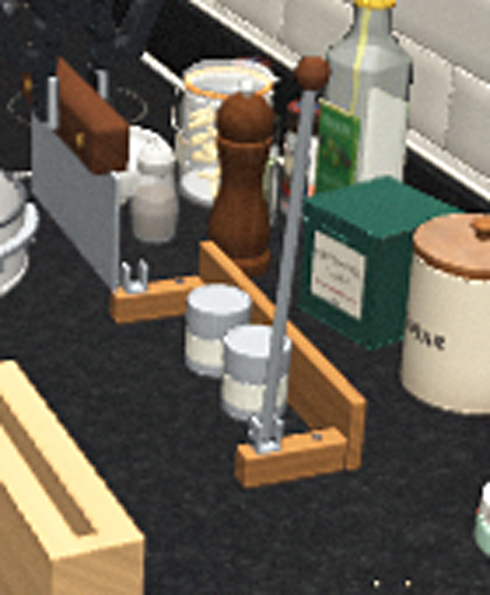

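```bash
python3 -m crank '[[-0.2,-2.2,0.1,-0.6,-0.2,-1.5,-1],[0,0,0,-1.4,-0.2,-3,-1],[0,0,0,-1.4,-0.2,-3,-1],[0,0,0,-1.4,-0.2,-3,-1],[0,0,0,-1.4,0,-3,-1],[0,0,0,-1.4,0,-3,-1],[0,0,0,-0.5,0,-1.3,-1],[0,0,0,0,0,0,-1],[0,0,0,0,0,0,-1],[0,0,0,0,0,0,-1]]' 80 >/dev/null
python3 -c "
from h import *
to(392,-310.2,200,-0.004)
"
```

```text
t=42.2 pos [ 405.2 -323.   243.8] yaw 0.002 tilt [ 0.029 -0.011 -1.   ] F [-0.4  1.2 -2.4] Tq [ 0.07 -0.01  0.01] op 0.315 q [-0.68  0.17  1.88  0.01  1.06 -0.69]
  turn [0.6 0.3 1.7] shift cm [-1.45  4.32  1.33]
```

```bash
python3 -m crank '[[0.6,0.3,1.7,-0.8,0.5,0.7,-1],[0,0,0,-0.5,0.8,0.5,-1],[0,0,0,0,1,0,-1],[0,0,0,0,0.5,0,-1],[0,0,0,0,0,0,-1],[0,0,0,0,0,0,-1],[0,0,0,0,0,0,-1],[0,0,0,0,0,0,-1],[0,0,0,0,0,0,-1],[0,0,0,0,0,0,-1]]' 80 >/dev/null
python3 -c "
from h import *
to(392,-310.2,200,-0.004)
"
```

```text
t=43.1 pos [ 393.  -305.1  211.3] yaw 0.002 tilt [-0.004  0.002 -1.   ] F [ 0.9 -0.2 -2.4] Tq [0.03 0.   0.02] op 0.315 q [-0.66  0.19  1.93 -0.    1.02 -0.66]
  turn [-0.1  0.3 -0.2] shift cm [-0.09  1.13 -0.52]
```

```bash
python3 -m crank '[[0,0.3,-0.2,-0.1,0,-0.4,-1],[0,0,0,0,0,0,-1],[0,0,0,0,0.3,0,-1],[0,0,0,0,0.3,0,-1],[0,0,0,0,0,0,-1],[0,0,0,0,0,0,-1],[0,0,0,0,0,0,-1],[0,0,0,0,0,0,-1],[0,0,0,0,0,0,-1],[0,0,0,0,0,0,-1]]' 80 >/dev/null
python3 -c "
from h import *
to(392,-310.2,200,-0.004)
grab('wrist','w23')
a=grab('side','s23')
b=grab('scene','s23b')
cv2.imwrite('pics/s23c.png',np.hstack([cv2.resize(a[150:340,230:360],None,fx=3,fy=3,interpolation=2),cv2.resize(b[150:340,260:390],None,fx=3,fy=3,interpolation=2)]))
"
```

```text
t=43.9 pos [ 392.1 -310.2  205.2] yaw -0.005 tilt [ 0.001  0.001 -1.   ] F [-1.   0.3 -2.8] Tq [ 0.01  0.01 -0.03] op 0.317 q [-0.67  0.2   1.93  0.    1.01 -0.67]
  turn [-0.1 -0.   0.1] shift cm [-0.01  0.52 -0.  ]
```

View pics/w23.png

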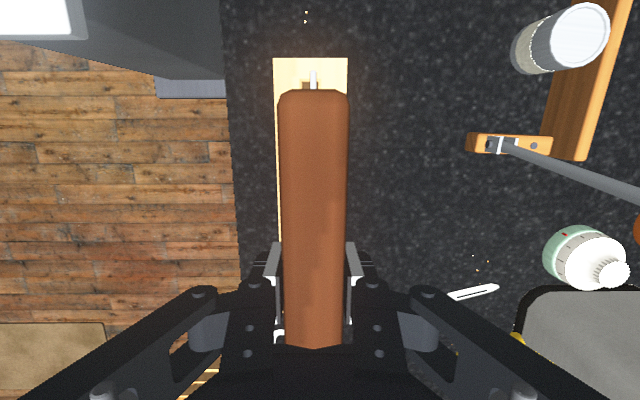

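View pics/s23c.png

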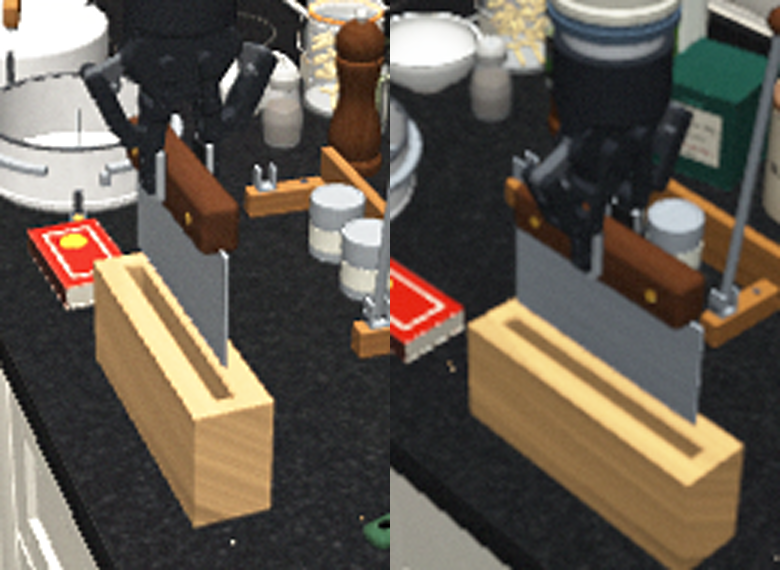

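```bash
python3 -m crank '[[0,0,0,0,0.4,0,-1],[0,0,0,0,0.6,0,-1],[0,0,0,0,0.6,0,-1],[0,0,0,0,0.6,0,-1],[0,0,0,0,0.4,0,-1],[0,0,0,0,0,0,-1],[0,0,0,0,0,0,-1],[0,0,0,0,0,0,-1],[0,0,0,0,0,0,-1],[0,0,0,0,0,0,-1]]' 80 >/dev/null
python3 -c "
from h import *
to(392,-310.2,106.6,-0.004)
"
```

```text
t=44.9 pos [ 391.8 -309.9  175.6] yaw -0.005 tilt [-0.     0.002 -1.   ] F [ 0.   0.7 -3.7] Tq [ 0.    0.01 -0.04] op 0.320 q [-0.67  0.24  1.96  0.    0.94 -0.67]
  turn [-0.1 -0.  -0. ] shift cm [ 0.02  6.9  -0.05]
```

In the slot by 11 mm with no side load. Lowering the rest.

```bash
python3 -m crank '[[0,0,0,0,0.5,0,-1],[0,0,0,0,0.9,0,-1],[0,0,0,0,0.9,0,-1],[0,0,0,0,0.9,0,-1],[0,0,0,0,0.9,0,-1],[0,0,0,0,0.9,0,-1],[0,0,0,0,0.7,0,-1],[0,0,0,0,0.4,0,-1],[0,0,0,0,0,0,-1],[0,0,0,0,0,0,-1]]' 80 >/dev/null
python3 -c "
from h import *
to(392,-310.2,106.6,-0.004)
"
```

```text
t=45.7 pos [ 391.4 -309.4  107. ] yaw -0.005 tilt [-0.001  0.003 -1.   ] F [ 0.2  0.3 -2.4] Tq [-0.    0.02 -0.05] op 0.310 q [-0.67  0.34  2.01  0.    0.79 -0.67]
  turn [-0.2 -0.  -0.1] shift cm [ 0.06  0.04 -0.08]
```

```bash
python3 -m crank '[[0,0,0,0,0.1,0,-1],[0,0,0,0,0,0,-1],[0,0,0,0,0,0,1],[0,0,0,0,0,0,1],[0,0,0,0,0,0,1],[0,0,0,0,0,0,1],[0,0,0,0,-1,0,1],[0,0,0,0,-2,0,1],[0,0,0,0,-3,0,1],[0,0,0,0,-3,0,1]]' 80 >/dev/null
python3 -c "
from h import *
to(392,-310.2,106.6,-0.004)
grab('wrist','w24')
a=grab('side','s24')
b=grab('scene','s24b')
cv2.imwrite('pics/s24c.png',np.hstack([cv2.resize(a[130:320,230:360],None,fx=3,fy=3,interpolation=2),cv2.resize(b[150:340,260:390],None,fx=3,fy=3,interpolation=2)]))
"
```

```text
t=46.5 pos [ 390.  -308.5  198.4] yaw -0.005 tilt [-0.006  0.007 -1.   ] F [0.7 0.2 0.5] Tq [-0.06 -0.01  0.01] op 0.999 q [-0.67  0.21  1.94  0.    1.   -0.67]
  turn [-0.4 -0.  -0.3] shift cm [ 0.26  9.17 -0.23]
```

View pics/s24c.png

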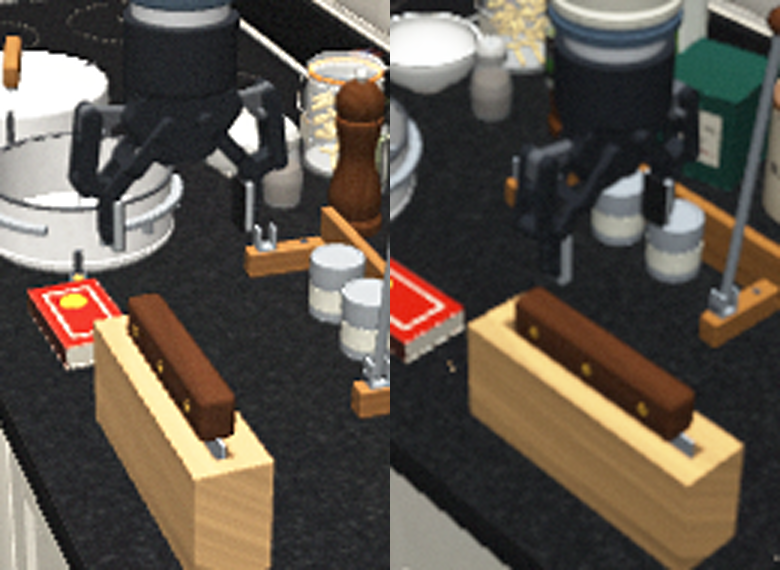

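View pics/w24.png

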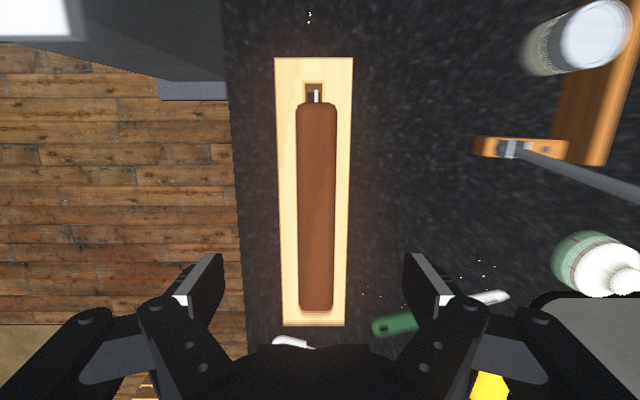

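```bash
python3 - <<'E'
from h import *
c,s=np.cos(-.0435),np.sin(-.0435)
def W(l): l=np.atleast_2d(np.array(l,float)); return np.c_[644+l[:,0]*c-l[:,1]*s,-144.8+l[:,0]*s+l[:,1]*c,l[:,2]]
for th in [1.6,1.65,1.7,1.75]:
    k=W((-60,-128+276*np.cos(th),34+276*np.sin(th)))
    print(th,k.round(0),px('side',k),px('scene',k))
print('obs side (369,151) scene (390.7,156.7)')
to(579,-340,260,-0.0435)
E
```

```text
1.6 [[ 578. -278.  310.]] [[365.31497604 147.8116119 ]] [[383.74298885 152.00648786]]
1.65 [[ 578. -292.  309.]] [[368.10061511 150.17189457]] [[388.48538979 154.61550957]]
1.7 [[ 577. -306.  308.]] [[370.91196926 152.8835356 ]] [[393.25224351 157.54429612]]
1.75 [[ 576. -319.  306.]] [[373.73985864 155.9480052 ]] [[398.02627587 160.78910002]]
obs side (369,151) scene (390.7,156.7)
t=46.7 pos [ 391.9 -309.9  200.1] yaw -0.005 tilt [-0.     0.002 -1.   ] F [-0.3 -0.6  0. ] Tq [0.02 0.01 0.03] op 1.002 q [-0.67  0.21  1.94  0.    1.   -0.67]
  turn [-0.1  2.2 -0. ] shift cm [18.73 -6.   -2.9 ]
```

```bash
python3 -m crank '[[0,0,0,0,-2,-1,-1],[0,0,0,0,-3,-2,-1],[0,0,0,2,-3,-1,-1],[0,0,0,3,-1,0,-1],[0,0,0,3.5,-0.5,0,-1],[0,0,0,3.5,0,0,-1],[0,0,0,3.5,0,0,-1],[0,0,0,2.5,0,0,-1],[0,0,0,0,0,0,-1],[0,0,0,0,0,0,-1]]' 40 >/dev/null
python3 -c "
from h import *
to(577,-350,290,-0.0435)
b=grab('scene','s25')
a=grab('side','s25b')
cv2.imwrite('pics/s25c.png',np.hstack([cv2.resize(a[80:300,280:430],None,fx=2.6,fy=2.6,interpolation=2),cv2.resize(b[80:300,280:430],None,fx=2.6,fy=2.6,interpolation=2)]))
"
```

```text
t=47.5 pos [ 574.8 -349.8  292. ] yaw -0.007 tilt [-0.009  0.009 -1.   ] F [ 0.2 -0.3  0.1] Tq [-0.02  0.02  0.01] op -0.001 q [-0.55  0.4   1.46  0.    1.3  -0.54]
  turn [-0.5  2.1 -0.5] shift cm [ 0.22  0.2  -0.02]
```

View pics/s25c.png

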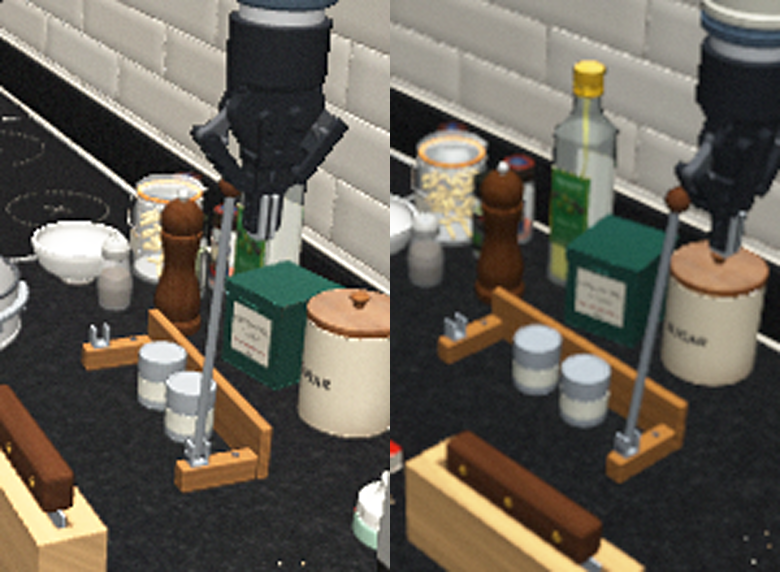

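```bash
python3 - <<'E'
from h import *
c,s=np.cos(-.0435),np.sin(-.0435)
for th,rho in [(1.67,250),(1.5,250),(1.3,250),(1.1,245),(0.9,240),(0.7,235),(0.5,228),(0.3,222),(0.15,217),(0.05,215),(0,215)]:
    y=-128+rho*np.cos(th)-4.5*np.sin(th)-11; z=34+rho*np.sin(th)+4.5*np.cos(th)+11
    print(th,'rail y %.0f'%y,'world', (644-60*c-y*s).round(0),(-144.8-60*s+y*c).round(0),'z',round(z))
E
```

```text
1.67 rail y -168 world 577.0 -310.0 z 293
1.5 rail y -126 world 579.0 -268.0 z 295
1.3 rail y -76 world 581.0 -219.0 z 287
1.1 rail y -32 world 583.0 -174.0 z 265
0.9 rail y 7 world 584.0 -136.0 z 236
0.7 rail y 38 world 586.0 -104.0 z 200
0.5 rail y 59 world 587.0 -83.0 z 158
0.3 rail y 72 world 587.0 -71.0 z 115
0.15 rail y 75 world 587.0 -67.0 z 82
0.05 rail y 76 world 587.0 -67.0 z 60
0 rail y 76 world 587.0 -66.0 z 50
```

```bash
python3 -m crank '[[-0.5,2.1,-0.5,0.2,0,1,-1],[0,0,0,0,0,1.4,-1],[0,0,0,0,0,1.4,-1],[0,0,0,0,0,1.4,-1],[0,0,0,0,0,1.4,-1],[0,0,0,0,0,1.4,-1],[0,0,0,0,0,1.4,-1],[0,0,0,0,0,1.4,-1],[0,0,0,0,0,1,-1],[0,0,0,0,0,0,-1]]' 40 >/dev/null
python3 -c "
from h import *
to(581,-219,287,-0.0435)
b=grab('scene','s26')
a=grab('side','s26b')
cv2.imwrite('pics/s26c.png',np.hstack([cv2.resize(a[80:300,280:430],None,fx=2.6,fy=2.6,interpolation=2),cv2.resize(b[80:300,280:430],None,fx=2.6,fy=2.6,interpolation=2)]))
"
```

```text
t=48.5 pos [ 574.7 -221.1  292.5] yaw -0.045 tilt [-0.003  0.001 -1.   ] F [ 0.5 -1.1  0.4] Tq [-0.16  0.05 -0.05] op -0.002 q [-0.37  0.3   1.6  -0.    1.25 -0.32]
  turn [-0.  -0.1 -0.2] shift cm [0.62 0.55 0.24]
```

View pics/s26c.png

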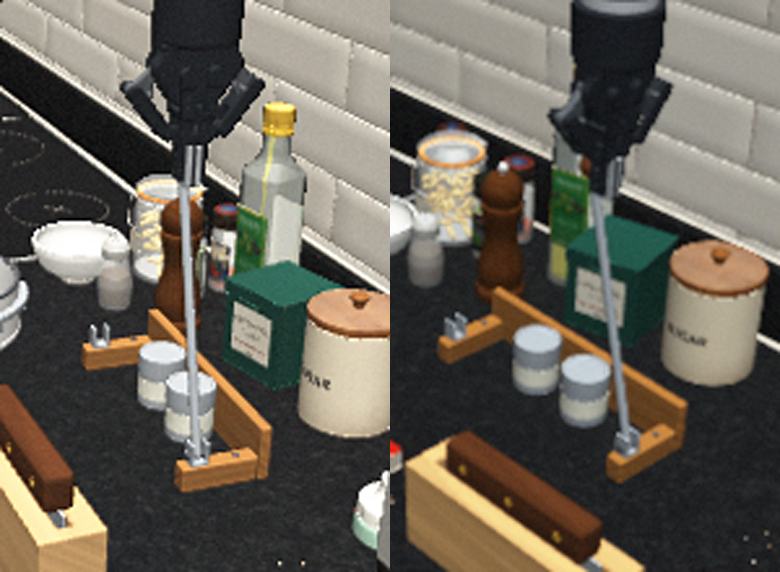

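```bash
python3 -m crank '[[0,0,0,0.2,0.8,1.5,-1],[0,0,0,0.2,0.9,1.5,-1],[0,0,0,0.2,0.9,1.5,-1],[0,0,0,0,1,1.3,-1],[0,0,0,0,1,1.3,-1],[0,0,0,0,1,1.3,-1],[0,0,0,0,1.1,1,-1],[0,0,0,0,1.2,1,-1],[0,0,0,0,0,0,-1],[0,0,0,0,0,0,-1]]' 40 >/dev/null
python3 -c "
from h import *
to(585,-104,200,-0.0435)
b=grab('scene','s27')
a=grab('side','s27b')
cv2.imwrite('pics/s27c.png',np.hstack([cv2.resize(a[80:300,280:430],None,fx=2.6,fy=2.6,interpolation=2),cv2.resize(b[80:300,280:430],None,fx=2.6,fy=2.6,interpolation=2)]))
"
```

```text
t=49.4 pos [ 586.  -114.3  205.8] yaw -0.047 tilt [-0.004 -0.003 -1.   ] F [ 0.5 -1.1 -0.5] Tq [ 0.02 -0.06 -0.01] op 0.002 q [-0.19  0.35  1.73 -0.    1.07 -0.14]
  turn [ 0.2 -0.2 -0.2] shift cm [-0.15  0.58  1.03]
```

View pics/s27c.png

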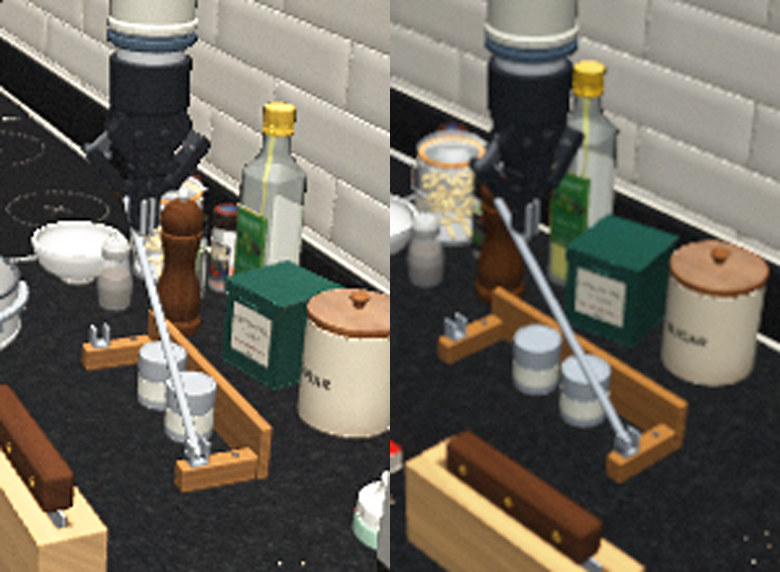

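```bash
python3 - <<'E'
from h import *
a=cv2.imread('pics/s27b.png');b=cv2.imread('pics/s27.png')
cv2.imwrite('pics/s27d.png',np.hstack([cv2.resize(a[120:200,300:370],None,fx=5.5,fy=5.5,interpolation=2),cv2.resize(b[120:200,300:370],None,fx=5.5,fy=5.5,interpolation=2)]))
E
```

```text
(no output)
```

View pics/s27d.png

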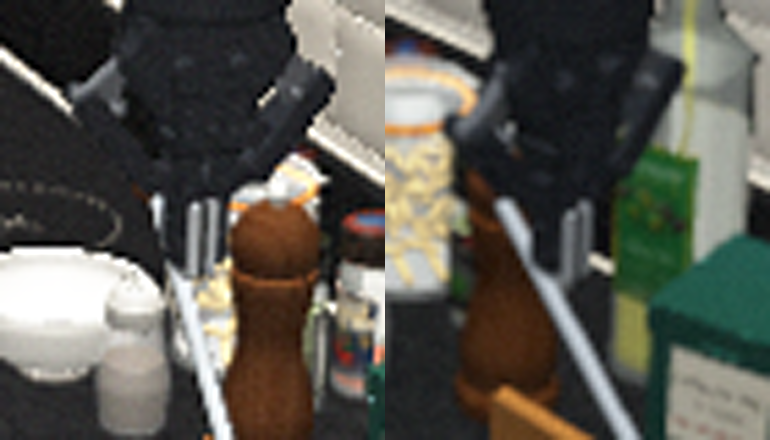

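```bash
python3 - <<'E'
from h import *
c,s=np.cos(-.0435),np.sin(-.0435)
def W(l): l=np.atleast_2d(np.array(l,float)); return np.c_[644+l[:,0]*c-l[:,1]*s,-144.8+l[:,0]*s+l[:,1]*c,l[:,2]]
for th in [0.7,0.75,.8,.85,.9,1.0]:
    k=W([(-60,-128+q*np.cos(th),34+q*np.sin(th)) for q in (0,200,265)])
    print(th,px('side',k).round(0).tolist(),px('scene',k).round(0).tolist())
p=r.sense()['eef_pos']; print(px('side',[p,p-[0,0,11]]),px('scene',[p,p-[0,0,11]]))
for n in ('scene','side'):
    K,V,_=cam(n); print(n,-V[:3,:3].T@V[:3,3])
E
```

```text
0.7 [[356.0, 256.0], [334.0, 183.0], [327.0, 161.0]] [[372.0, 251.0], [332.0, 181.0], [319.0, 159.0]]
0.75 [[356.0, 256.0], [335.0, 181.0], [329.0, 158.0]] [[372.0, 251.0], [333.0, 180.0], [321.0, 157.0]]
0.8 [[356.0, 256.0], [336.0, 180.0], [330.0, 156.0]] [[372.0, 251.0], [335.0, 179.0], [324.0, 155.0]]
0.85 [[356.0, 256.0], [338.0, 178.0], [332.0, 154.0]] [[372.0, 251.0], [338.0, 177.0], [326.0, 153.0]]
0.9 [[356.0, 256.0], [339.0, 177.0], [334.0, 152.0]] [[372.0, 251.0], [340.0, 176.0], [329.0, 152.0]]
1.0 [[356.0, 256.0], [342.0, 175.0], [337.0, 149.0]] [[372.0, 251.0], [344.0, 175.0], [335.0, 149.0]]
[[334.76580844 166.5393202 ]
 [334.59630896 170.60753394]] [[331.62278076 165.79856783]
 [331.50611569 169.68396327]]
scene [-182.39876083 -867.43838284  800.25095395]
side [   72.62940027 -1174.99757866   658.76955302]
```

```bash
python3 - <<'E'
from h import *
c,s=np.cos(-.0435),np.sin(-.0435)
P=ray('scene',[(336.9,211),(354.9,223.3)],56)
Q=ray('side',[(341.8,216.5),(353,228)],56)
for p in [*P,*Q]:
    d=p[:2]-[644,-144.8]; print(p.round(0),'rail',(c*d[0]+s*d[1]).round(1),(-s*d[0]+c*d[1]).round(1))
E
```

```text
[ 615. -111.   56.] rail -30.1 32.4
[ 609. -182.   56.] rail -32.9 -39.1
[ 617. -107.   56.] rail -28.5 36.8
[ 616. -176.   56.] rail -26.9 -32.4
```

```bash
python3 -m crank '[[0,0,0,-0.1,0.9,0.9,-1],[0,0,0,-0.1,1.1,0.9,-1],[0,0,0,-0.1,1.2,0.7,-1],[0,0,0,-0.1,1.2,0.7,-1],[0,0,0,0,1.1,0.4,-1],[0,0,0,0,1.1,0.3,-1],[0,0,0,0,1.1,0.3,-1],[0,0,0,0,1.1,0.2,-1],[0,0,0,0,0,0,-1],[0,0,0,0,0,0,-1]]' 40 >/dev/null
python3 -c "
from h import *
to(585,-71,82,-0.0435)
b=grab('scene','s28')
a=grab('side','s28b')
cv2.imwrite('pics/s28c.png',np.hstack([cv2.resize(a[130:280,300:400],None,fx=3.8,fy=3.8,interpolation=2),cv2.resize(b[130:280,290:390],None,fx=3.8,fy=3.8,interpolation=2)]))
"
```

```text
t=50.3 pos [585.3 -68.6 111.5] yaw -0.051 tilt [ 0.001 -0.004 -1.   ] F [0.7 0.6 0.4] Tq [-0.02 -0.01  0.05] op 0.002 q [-0.12  0.45  1.82 -0.    0.87 -0.06]
  turn [ 0.2 -0.4  0.1] shift cm [-0.03  2.96 -0.23]
```

View pics/s28c.png

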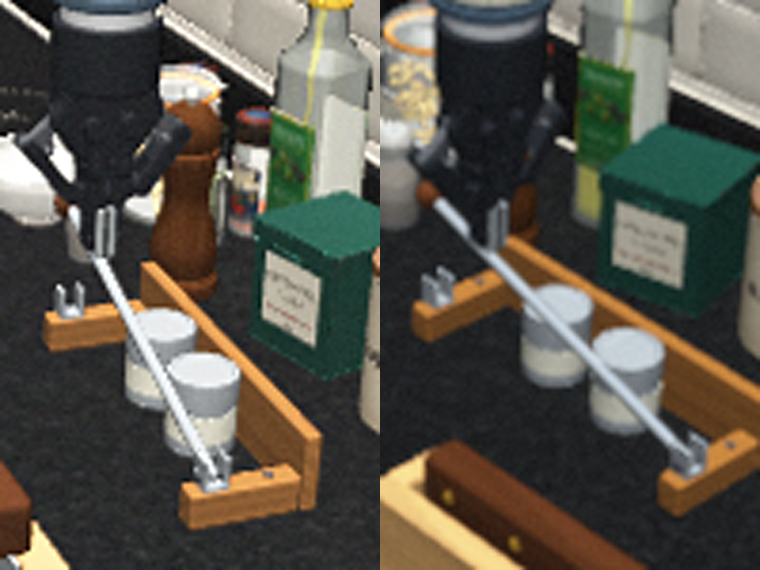

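```bash
python3 -m crank '[[0,0,0,0,0.8,0.2,-1],[0,0,0,0,1,0.2,-1],[0,0,0,0,1,0.1,-1],[0,0,0,0,1,0,-1],[0,0,0,0,0.9,0,-1],[0,0,0,0,0.6,0,-1],[0,0,0,0,0.3,0,-1],[0,0,0,0,0,0,-1],[0,0,0,0,0,0,-1],[0,0,0,0,0,0,-1]]' 40 >/dev/null
python3 -c "
from h import *
to(585,-71,48,-0.0435)
b=grab('scene','s29')
a=grab('side','s29b')
cv2.imwrite('pics/s29c.png',np.hstack([cv2.resize(a[130:280,300:400],None,fx=3.8,fy=3.8,interpolation=2),cv2.resize(b[130:280,290:390],None,fx=3.8,fy=3.8,interpolation=2)]))
"
```

```text
t=51.3 pos [587.  -64.4  50.9] yaw -0.052 tilt [ 0.004 -0.004 -1.   ] F [ 0.1  0.  -0.9] Tq [0.02 0.   0.04] op 0.001 q [-0.11  0.54  1.84 -0.01  0.75 -0.05]
  turn [ 0.2 -0.5  0.2] shift cm [-0.16  0.3  -0.67]
```

View pics/s29c.png

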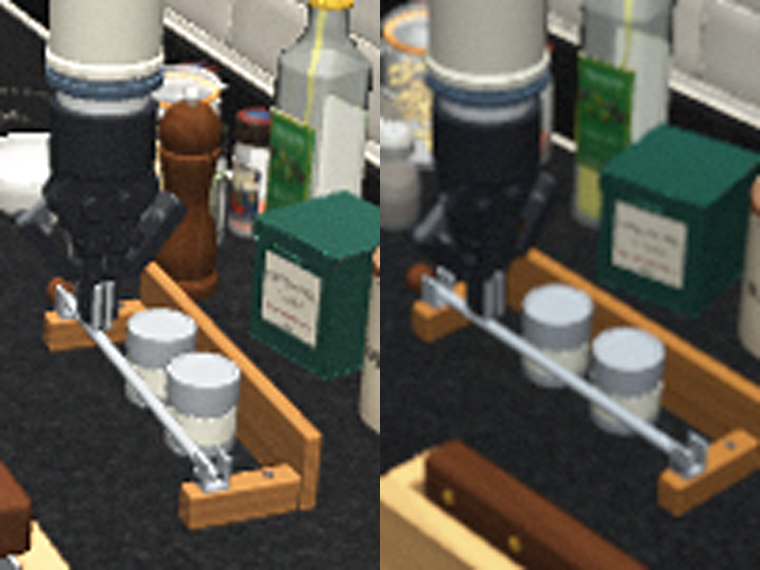

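```bash
python3 -m crank '[[0,0,0,-0.2,0.2,0,-1],[0,0,0,0,0.2,0,-1],[0,0,0,0,0.2,0,-1],[0,0,0,0,0.2,0,-1],[0,0,0,0,0.1,0,-1],[0,0,0,0,0,0,-1],[0,0,0,0,0,0,-1],[0,0,0,0,0,0,-1],[0,0,0,0,0,0,-1],[0,0,0,0,0,0,-1]]' 40 >/dev/null
python3 -c "
from h import *
to(585,-71,48,-0.0435)
"
```

```text
t=52.2 pos [586.  -64.4  50.6] yaw -0.052 tilt [ 0.009 -0.005 -1.   ] F [-0.7 -0.  -0.1] Tq [-0.   -0.06  0.02] op -0.000 q [-0.11  0.54  1.85 -0.01  0.75 -0.05]
  turn [ 0.2 -0.5  0.5] shift cm [-0.06  0.26 -0.66]
```

```bash
python3 -m crank '[[0,0,0,0,0.3,0,-1],[0,0,0,0,0.3,0,-1],[0,0,0,0,0.3,0,-1],[0,0,0,0,0,0,-1],[0,0,0,0,-1,0,-1],[0,0,0,0,-2,0,-1],[0,0,0,-1,-3,0,-1],[0,0,0,-2,-4,0,-1],[0,0,0,-3,-2,0,-1],[0,0,0,-3,-2,0,-1]]' 40 >/dev/null
python3 -m crank '[[0,0,0,-3,-2,0,0],[0,0,0,-3,-2,0,0],[0,0,0,-2,-2,0,0],[0,0,0,0,-2,0,0],[0,0,0,0,0,0,0],[0,0,0,0,0,0,0],[0,0,0,0,0,0,0],[0,0,0,0,0,0,0],[0,0,0,0,0,0,0],[0,0,0,0,0,0,0]]' 40 >/dev/null
python3 -c "
from h import *
to()
b=grab('scene','s30')
a=grab('side','s30b')
grab('wrist','w30')
cv2.imwrite('pics/s30c.png',np.hstack([cv2.resize(a[170:280,300:400],None,fx=4,fy=5,interpolation=2),cv2.resize(b[170:280,290:390],None,fx=4,fy=5,interpolation=2)]))
c,s=np.cos(-.0435),np.sin(-.0435)
def W(l): l=np.atleast_2d(np.array(l,float)); return np.c_[644+l[:,0]*c-l[:,1]*s,-144.8+l[:,0]*s+l[:,1]*c,l[:,2]]
for th in [0,.05,.1]:
    k=W([(-60,-128+q*np.cos(th),34+q*np.sin(th)) for q in (0,276)])
    print(th,px('side',k).round(1).tolist(),px('scene',k).round(1).tolist(),px('wrist',k,np.load('pics/w30.npy')).round(1).tolist())
"
```

```text
t=53.9 pos [408.5 -54.1 274.1] yaw -0.052 tilt [ 0.009 -0.005 -1.   ] F [-0.5  0.4  0.6] Tq [ 0.01 -0.06 -0.01] op 0.504 q [-0.13 -0.03  2.03 -0.    1.14 -0.08]
  turn [ 0.2 -0.   0.5] shift cm [0. 0. 0.]
0 [[356.4, 256.0], [316.1, 208.2]] [[371.9, 250.8], [301.0, 203.6]] [[435.7, 313.2], [460.8, 114.8]]
0.05 [[356.4, 256.0], [316.2, 203.9]] [[371.9, 250.8], [301.0, 199.6]] [[435.7, 313.2], [466.5, 115.2]]
0.1 [[356.4, 256.0], [316.5, 199.7]] [[371.9, 250.8], [301.2, 195.6]] [[435.7, 313.2], [472.6, 116.3]]
```

View pics/s30c.png

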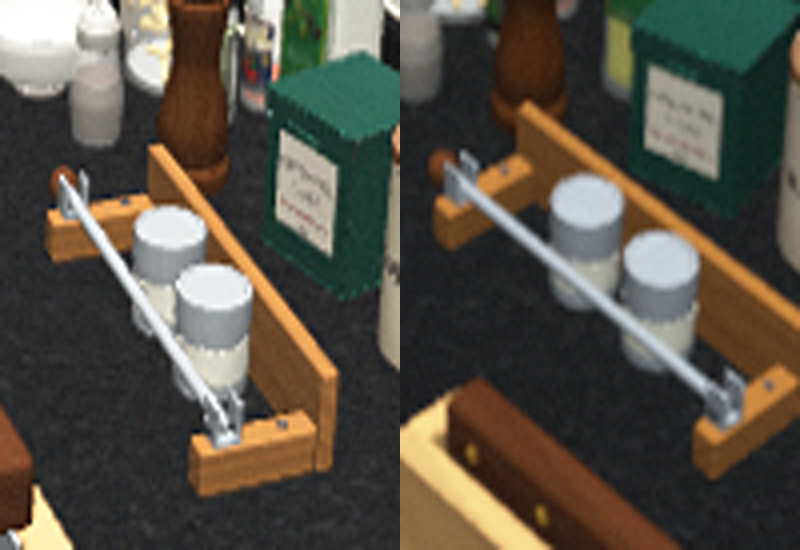

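View pics/w30.png

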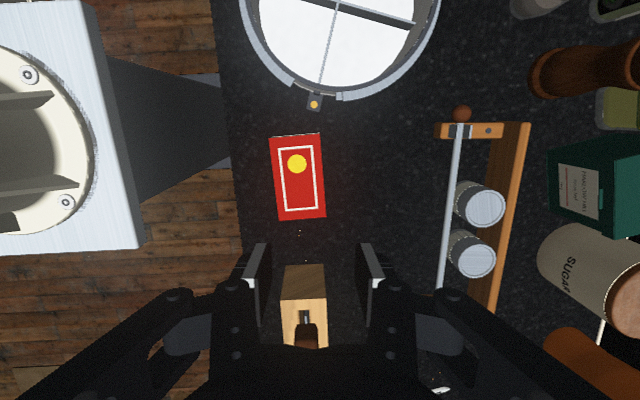

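View pics/s30.png

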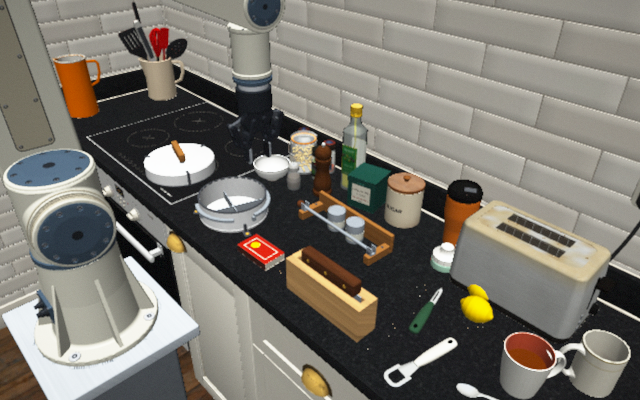

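```bash
python3 - <<'E'
from h import *
a=cv2.imread('pics/w30.png')
cv2.imwrite('pics/w30c.png',cv2.resize(a[100:310,420:540],None,fx=2.8,fy=2.8,interpolation=2))
E
```

```text
(no output)
```

View pics/w30c.png

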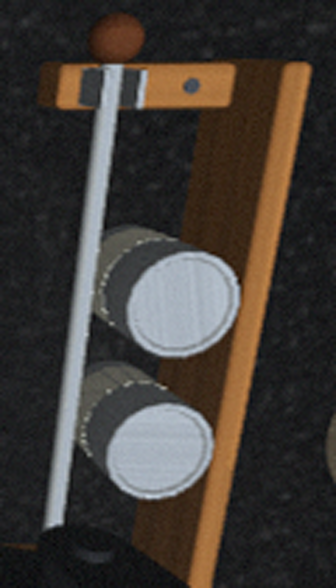

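```bash
python3 -c "
from h import *
print(order.sign_off())"
```

```text
the job is handed in; nothing more can be done
None
```

I finished every step of the job and handed it in at about 54 s of the 210 s allowed; the hand-in itself reports no verdict.

**What I did:**
- I turned the lid about 0.66 rad anticlockwise until its ribs lined up with the slots. Then I lifted it off and laid it flat on the hob, about 320 mm from the drum.
- Only two tins were in the drum. The second had been knocked about 2 cm aside before I picked it up, so I measured it again and gripped it at its new spot. Both went in front of the fence, about 70 mm apart.
- I pushed the tins to the fence with the scraper blade until they stopped, then hung the scraper back in its block. After that I swung the bar down into its fork.

**Last checks, from the camera pictures:**
- **Tins:** both stand upright, with about 2 mm between their rims and the fence (7 mm is allowed).
- **Bar:** all three cameras show it at about 0 rad. The side camera alone would read up to 0.02 rad, but its known vertical offset of about 1.5 pixels explains that.
- **Scraper:** its grip rests on top of the block.
- **Lid and bystanders:** the lid lies flat. The pepper mill, salt shaker and bowl look untouched, though I did not measure them.

**Weak spot:** the scene and side cameras disagreed by a few millimetres. Before the bar came down, the scene camera put one tin at -33 mm in the rail's frame, just outside the -32 mm limit. The close wrist pictures show it against the fence, and I trusted those.

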